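# Craft stall: slide the long plaque off the grooved riser and set it on the easel

### The arm

A 7-joint arm with a two-finger parallel gripper is mounted at the origin on the work surface. World frame = base frame: x ahead of the robot, y to its left, z up, the work surface at z = 0. Lengths are in mm, angles in rad, forces in N, time in s.
With the tool pointing down it reaches from about 400 to 875 mm from the base axis. Payload 4.4 kg.
Tool frame: the origin (TCP) lies at the very end of the fingers, on their centre line; the grasp point (between the pads) lies 19 mm behind it; z points along the fingers, y is the line along which they close (so a half turn about z gives the same grasp; the last joint's range is limited). The gripper opens to 85 mm and grips with 20 to 120 N. Pads are 22 mm wide; open, the fingers measure 114 mm over their backs; the gripper's body (76 mm by 85 mm) begins 54 mm behind the grasp point. The pads swing forward as they close: fully open they stand 13 mm farther back than shut.
Start: joints at [-1.377, 0.628, 0.038, 1.517, -0.027, 0.996, -0.02], TCP at [166.952, 628.208, 231.313] pointing down, gripper open.
Joint ranges: [-3.06, 3.06], [-0.37, 2.12], [-1.25, 1.32], [0.18, 2.47], [-1.1, 4.24], [0.23, 1.98], [-2.94, 2.94]. Speed limits (rad/s): [2.57, 2.57, 3.14, 3.14, 3.14, 3.14, 3.14].

### API

Orientations are given as [roll, pitch, yaw] about the fixed x, y, z axes, in that order (R = Rz(yaw) Ry(pitch) Rx(roll)).
In Python, from cell import ctrl gives the robot as it stands.
- The arm moves only by the tool step_arm, never from a script. Its argument "series" is a list that holds one entry, the list of rows, each a list of 7 numbers: the turn, a rotation vector about the tool's x, y, z as a fraction of full scale, then the shift along the tool's x, y, z as a fraction of full scale, then the closure, from 0 (fully open) to 1 (shut). In form: [[[ax, ay, az, tx, ty, tz, gripper], ...]]. A call has 1 to 12 rows; each row shifts and turns the commanded pose from where the row before left it, along the tool's axes as they then stand; what a row does not reach is not made up. Full scale, the value 1, is 150 mm for a shift and 45 degrees for a turn. A row lasts 1/10 s, in which the tool goes at most 50 mm and 8.59 degrees, less where a joint would pass 70% of its speed; a pose out of reach is approached as far as the arm can. A call with a number of a shift or a turn outside -1 to 1 is refused whole. A call with a gripper value outside its range is refused whole. The fingers move at their own pace and stop on an object; the grip force is fixed at half the most. Time passes only in rows, so rows that do not move let the fingers close. It gives the time, the measured TCP pose, the force, the opening and the grip force at its end, in the units of the state.
- ctrl.read_state(): the state, without advancing time (a new reading comes with each control period).
- ctrl.get_image(name): name is "scene" or "top" or "wrist"; returns a dict with "img" (400x640x3 uint8, red, green, blue), "fx", "fy", "cx", "cy" (pixels), "R" (3x3) and "t" (3): a world point X has camera coordinates R X + t. Camera axes: x right, y down, z forward; pixel columns grow to the right and rows downward; lengths in mm; the calibration is good to about 2 mm. A picture is of the moment at which its call begins. There is no depth.
- ctrl.finish_job(): hands the job in; it is judged then, once.
Trained networks look in a picture, given as the dict that the camera call returned (one of the last four; its "shot" number tells which), for a name from the list of things; names that differ only in an ending like _2 or _b are one class to them, and where a whole thing is asked for, a point or a joint stands for the part that bears it (a point fixed in the world has none). Each returns a list of dicts, best first, with "score" (0 to 1); they miss things now and then, are a little off and sometimes report something else, mostly with a low value. They report only what shows in the picture. A call takes as long as a camera call. They do not tell look-alikes from the thing itself.
- ctrl.recognise(picture, thing): "centre" ([column, row] in pixels, amid what is visible of it).
The state is a dict: "clock": time; "qpos": joint angles; "qd": joint speeds; "tau": joint torques, N m; "eef_pos": TCP position; "tool_rot": TCP orientation; "force": force on the tool from outside, world axes, zero at the start; "torque": the same for the moment, N m; "width": finger opening in mm; "gripper_force": force on a finger pad.
Only numpy, scipy, OpenCV 4.12 (cv2) and the standard library are available. Lean on these libraries where they do the work, as an engineer would, in place of code of your own. Each camera call takes 0.05 s, during which the arm holds its last target. There are 200 camera calls.

### The job

First lift the coaster holder off the long plaque it stands on and stand it upright in the middle of the cork mat. Then slide the long plaque along its groove until one end sticks out past the end of the grooved riser, pick it up by that overhanging end, and leave it on the easel, engraved face outward, centred on the sloping rest with its lower end against the lip. Leave the tin, the round coasters and the two short plaques where they are.

Things in the scene. Friction and masses are not known exactly. Their poses are not given: they have to be found in the camera images.
- riser: Fixed wooden display riser, 220 (x) x 180 (y) x 60 mm high, with three straight grooves along its y axis, open at both ends. Groove centre lines at x = -70, 0 and +70 mm; each is 60 mm wide and 8 mm deep (floor 52 mm above the table), with 10 mm wide ribs between and outside. Origin: centre of the underside on the table; z up.
- plaque_center (a point): The long plaque: loose thin wooden board, 56 (its x) x 150 (its y, along the groove) x 8 mm thick (z up at the start), 60 g, engraved on top, lying flush in one of the three grooves within the riser's length (the other two grooves hold short plaques), with 2 mm of play on either side. The point is its centre, 4 mm above its underside.
- holder_center (a point): Coaster holder: loose U-shaped wooden holder filled with square coasters, all one rigid piece, about 160 g, footprint 70 (x) x 60 (y) mm, 60 mm high; its two flat side walls are the faces at y = -30 and +30 mm. It starts upright on top of the long plaque and the ribs (base 60 mm above the table). The point is its centre, half-way up.
- mat: Fixed cork mat, 130 x 130 mm, 4 mm thick, flat on the table. Origin: centre of its underside.
- easel: Fixed wooden easel standing on the table. Its 34 mm wide rest slopes up along its +x axis, 0.65 rad (37 degrees) from level, 130 mm long; a lip (same 34 mm width, standing 14 mm out of the rest) closes its lower end. The rest is narrower than the plaque, which sticks out 11 mm on either side when centred. Rest surface meets lip at x = -55 mm, z = 30 mm. Origin: on the table under its middle; z up.
- easel_seat (a point): The point of the easel where the long plaque's centre lies when it is seated lengthwise up the slope, lower end on the lip: x = +2.3 mm, y = 0, z = 78.6 mm in the easel's frame. Its axes are the easel's (level), not the slope's.
- tin: Loose upright tin, diameter 66 mm, 95 mm high, 350 g, standing on the table off one end of the riser; bystander. Origin: centre of its underside.
- stack: Low pile of round wooden coasters (one rigid loose piece), diameter about 94 mm, 30 mm high, on the table off the other end of the riser; bystander. Origin: centre of its underside.
- short1_center (a point): Short plaque, 56 x 105 (along the groove) x 8 mm, loose, flush in another groove; bystander. The point is its centre.
- short2_center (a point): Second short plaque, as the first, in the remaining groove; bystander. The point is its centre.
Not all that is in view belongs to the job. Several things have the shape of the mat; the one meant has the colours described above. Leave any orange or pink look-alike of the easel alone.

How it is judged:
By the outcome, as a careful person would: the job done as asked, in the order asked, and still so for the second after the job is handed in, with the robot touching nothing.
It also fails if it takes over 67 s, if anything falls off the work surface, if the arm or the gripper's body presses on something with over 40 N, if the wrist force passes 120 N, or if a joint passes its speed limit or range.

## Working session

There is one attempt and no reset: what is moved stays moved. The work goes in short steps, Python scripts to look and compute and a tool call to move; the robot and the scene stay as the last step left them, time stands still between calls to the robot, and variables do not carry over. Pictures are saved under pics/ and viewed, at most 10 in all, crops included, and the job is handed in when it is done.

Besides the shell and the picture viewer there is one more tool, called as name(argument=value, ...), one argument or row to a line, values as JSON. step_arm: Moves the arm, as the interface text tells. Shift numbers are shares of 150 mm and turn numbers shares of 45 degrees, none past 1 either way. Its arguments: {"type":"object","properties":{"series":{"type":"array","items":{"type":"array","items":{"type":"array","items":{"type":"number","minimum":-1,"maximum":1}}}}},"required":["series"]}

```bash
ls; mkdir -p pics; cat > h.py <<'E'
import numpy as np, cv2
from scipy.spatial.transform import Rotation as Rn
from cell import ctrl
def shot(n,f=None):
    p=ctrl.get_image(n)
    if f: cv2.imwrite('pics/'+f,cv2.cvtColor(p['img'],cv2.COLOR_RGB2BGR))
    return p
def proj(p,X):
    c=np.asarray(p['R'])@np.asarray(X,float)+np.asarray(p['t']); return np.array([p['fx']*c[0]/c[2]+p['cx'],p['fy']*c[1]/c[2]+p['cy']])
def ray(p,uv):
    R=np.asarray(p['R']);t=np.asarray(p['t'])
    return -R.T@t, R.T@np.array([(uv[0]-p['cx'])/p['fx'],(uv[1]-p['cy'])/p['fy'],1])
def onz(p,uv,z):
    o,d=ray(p,uv); return o+d*(z-o[2])/d[2]
def tri(obs):
    A=np.zeros((3,3));b=np.zeros(3)
    for p,uv in obs:
        o,d=ray(p,uv); d=d/np.linalg.norm(d); M=np.eye(3)-np.outer(d,d); A+=M;b+=M@o
    return np.linalg.solve(A,b)
E
python3 - <<'E'
from h import *
np.set_printoptions(precision=1,suppress=True)
P={n:shot(n,n+'0.png') for n in('scene','top')}
for n,p in P.items():
    print(n,-np.asarray(p['R']).T@p['t'],p['fx'])
    for th in['riser','plaque_center','holder_center','mat','easel','easel_seat','tin','stack','short1_center','short2_center']:
        print(th,[(np.round(r['centre'],0),round(r['score'],2)) for r in ctrl.recognise(p,th)][:5])
s=ctrl.read_state();print(s['eef_pos'],s['tool_rot'],s['force'],s['width'],s['clock'])
E
```

```text
pics
scene [1428.2  446.1  775.8] 414.86458060994477
riser [(array([317., 238.]), 0.82)]
plaque_center [(array([302., 235.]), 0.91), (array([205., 192.]), 0.48), (array([312., 219.]), 0.41)]
holder_center [(array([280., 220.]), 0.94), (array([360., 226.]), 0.7)]
mat [(array([486., 309.]), 0.96), (array([420., 248.]), 0.89), (array([418., 206.]), 0.67)]
easel [(array([207., 192.]), 0.91), (array([161., 186.]), 0.65), (array([159., 218.]), 0.6)]
easel_seat [(array([155., 223.]), 0.97), (array([162., 186.]), 0.92), (array([209., 194.]), 0.84)]
tin [(array([364., 228.]), 0.7)]
stack [(array([256., 216.]), 0.73)]
short1_center [(array([308., 201.]), 0.6)]
short2_center [(array([312., 215.]), 0.69)]
top [ 146.4    1.3 1881.3] 508.8614605898997
riser [(array([312., 190.]), 0.93)]
plaque_center []
holder_center [(array([332., 159.]), 0.56)]
mat [(array([189., 159.]), 0.97), (array([233., 198.]), 0.9), (array([251., 263.]), 0.62)]
easel [(array([441., 145.]), 0.93), (array([421., 193.]), 0.86), (array([471., 188.]), 0.58)]
easel_seat [(array([438., 146.]), 0.95), (array([422., 190.]), 0.86), (array([468., 186.]), 0.55)]
tin []
stack [(array([370., 187.]), 0.62)]
short1_center [(array([334., 201.]), 0.76)]
short2_center [(array([324., 182.]), 0.74)]
[167.  628.2 231.3] [ 3.1 -0.   2.9] [-0.9  0.4  0.3] 85.29006657474751 1.1
```

View pics/scene0.png

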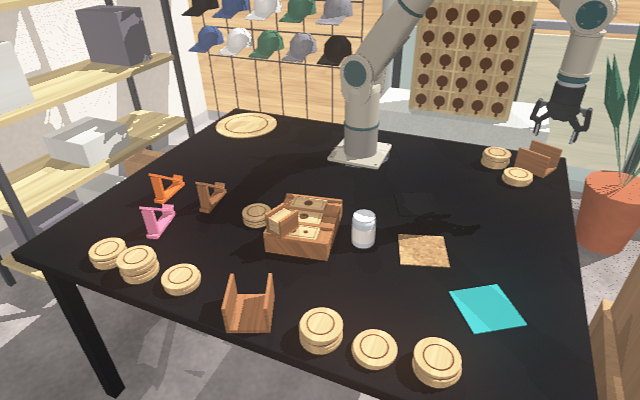

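View pics/top0.png

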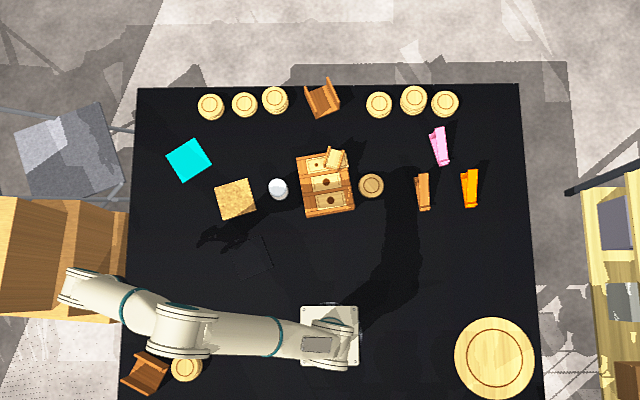

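The scene view shows the riser at (305,225), the holder at about (280,220) on the nearest groove, the tin at (364,228), the stack at (256,216), the cork mat at (423,250), and the brown easel at (210,195).

Candidates in the top view:
- **Mat:** cork (233,198), cyan (188,159) and dark (255,255). I choose cork.
- **Easel:** brown (422,192), pink (439,146) and orange (470,188). I choose brown.
- **Holder:** on the riser (333,158), with look-alikes at (322,98) and (145,372). I choose the one on the riser.
- **Plaque:** the far groove at (325,163), with short ones at (326,182) and (329,200).

Next is one close crop composite.

```bash
python3 - <<'E'
import cv2,numpy as np
t=cv2.imread('pics/top0.png');s=cv2.imread('pics/scene0.png')
a=cv2.resize(t[140:230,210:440],(790,309),interpolation=cv2.INTER_CUBIC)
b=cv2.resize(s[175:265,180:385],(656,288),interpolation=cv2.INTER_CUBIC)
b=cv2.copyMakeBorder(b,0,0,0,134,cv2.BORDER_CONSTANT)
cv2.imwrite('pics/c1.png',np.vstack([a,b]))
E
```

```text
(no output)
```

View pics/c1.png

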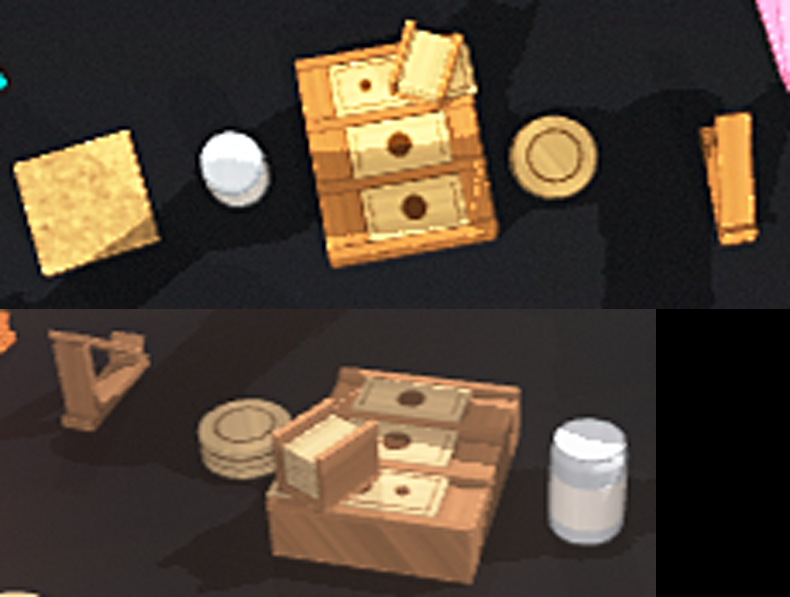

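The crop confirms the choices. The holder stands on the -y half of the far groove's long plaque. The cork mat and brown easel (lip toward the robot) are right. Next come rough positions, to bring the wrist camera over them.

```bash
python3 - <<'E'
from h import *
np.set_printoptions(precision=1,suppress=True)
p=shot('top')
c=lambda u,v:(210+u/3.435,140+v/3.433)
for n,u,v,z in[('r1',297,60,60),('r2',328,262,60),('r3',497,235,60),('m1',15,162,4),('m2',130,131,4),('m3',158,240,4),('m4',43,275,4),('stack',555,157,30),('tin',232,158,95),('easelA',735,115,100),('easelB',740,238,40),('holdertop',430,62,120)]:
    print(n,onz(p,c(u,v),z))
s=ctrl.read_state();print(s['qpos'],s['eef_pos'],s['tool_rot'])
print(Rn.from_euler('xyz',s['tool_rot']).as_matrix())
w=shot('wrist'); R=np.array(w['R']);cpos=-R.T@w['t']; T=Rn.from_euler('xyz',s['tool_rot']).as_matrix()
print('cam in tool',T.T@(cpos-s['eef_pos']),(R@T),w['fx'],w['cx'],w['cy'])
E
```

```text
r1 [636.3 112.3  60. ]
r2 [416.2  79.4  60. ]
r3 [443.2 -98.9  60. ]
m1 [539. 426.   4.]
m2 [572.6 299.9   4. ]
m3 [450.5 267.    4. ]
m4 [413.3 391.6   4. ]
stack [ 532.8 -164.9   30. ]
tin [521.8 178.1  95. ]
easelA [ 561.  -347.3  100. ]
easelB [ 440.6 -358.2   40. ]
holdertop [616.4 -29.7 120. ]
[-1.4  0.6  0.   1.5 -0.   1.  -0. ] [167.  628.2 231.3] [ 3.1 -0.   2.9]
[[-1.   0.3 -0. ]
 [ 0.3  1.   0. ]
 [ 0.   0.  -1. ]]
cam in tool [  65.2    0.6 -143. ] [[ 0.   1.  -0. ]
 [-1.   0.  -0.3]
 [-0.3  0.   1. ]] 358.5905337070357 324.10566585015926 193.82527717257685
```

step_arm(
  series=[
    [[0,0,0.183,0,0,-0.08,0],[0,0,0.183,0,0,-0.08,0],[0,0,0.183,0,0,-0.08,0],[0,0,0.183,0,0,-0.08,0],[0,0,0.183,0,0,-0.08,0],[0,0,0.183,0,0,-0.08,0],[0,0,0.183,0,0,-0.08,0],[0,0,0.183,0,0,-0.08,0],[0,0,0,-0.28,0.134,0,0],[0,0,0,-0.28,0.134,0,0],[0,0,0,-0.28,0.134,0,0],[0,0,0,-0.28,0.134,0,0]],
  ],
)

```text
clock: 2.4
eef_pos: [274.0, 473.7, 327.5]
tool_rot: [3.141, -0.0, 1.732]
force: [0.6, -0.3, 0.9]
width: 85.8
gripper_force: 0.0
```

step_arm(
  series=[
    [[0,0,0,-0.28,0.134,0,0],[0,0,0,-0.28,0.134,0,0],[0,0,0,-0.28,0.134,0,0],[0,0,0,-0.28,0.134,0,0],[0,0,0,-0.28,0.134,0,0],[0,0,0,-0.28,0.134,0,0],[0,0,0,-0.28,0.134,0,0],[0,0,0,-0.28,0.134,0,0],[0,0,0,-0.28,0.134,0,0],[0,0,0,-0.28,0.134,0,0],[0,0,0,0,0,0,0],[0,0,0,0,0,0,0]],
  ],
)

```text
clock: 3.6
eef_pos: [539.3, 91.7, 327.2]
tool_rot: [-3.141, -0.0, 1.729]
force: [-0.2, 0.6, -0.4]
width: 85.5
gripper_force: 0.0
```

```bash
python3 - <<'E'
from h import *
np.set_printoptions(precision=2,suppress=True)
s=ctrl.read_state();print(s['clock'],s['qpos'],s['eef_pos'],s['tool_rot'],s['force'])
w=shot('wrist','w1.png'); import pickle; pickle.dump(w,open('w1.pkl','wb'))
print(cv2.imread('pics/w1.png').shape)
for th in['plaque_center','holder_center','stack','tin','short1_center','riser']:
    print(th,[(np.round(r['centre'],0),round(r['score'],2)) for r in ctrl.recognise(w,th)][:3])
E
```

```text
3.6 [-0.56  0.42  0.51  1.68 -0.22  1.1   0.17] [539.31  91.75 327.18] [-3.14 -0.    1.73] [-0.16  0.63 -0.4 ]
(400, 640, 3)
plaque_center [(array([380., 203.]), 0.6)]
holder_center [(array([378., 268.]), 0.81)]
stack [(array([298., 322.]), 0.55)]
tin [(array([323.,  68.]), 0.89)]
short1_center [(array([262., 225.]), 0.65)]
riser [(array([306., 178.]), 0.84)]
```

View pics/w1.png

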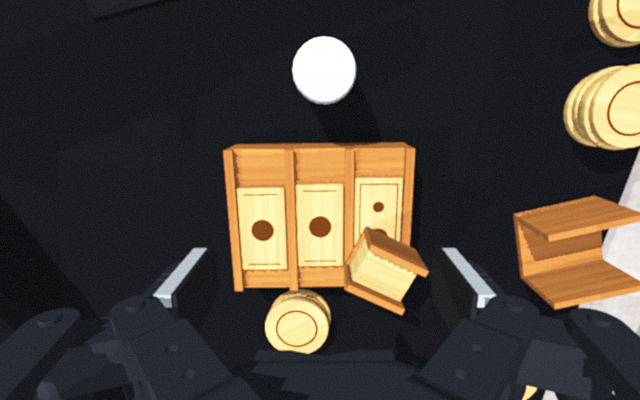

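The wrist view shows the riser's top corners at about (224,150), (414,148), (407,285) and (236,290). The holder is at about (385,270), turned against the riser. The tin is at (323,70) and the stack at (298,325). I fit models and overlay them on an enlarged crop.

```bash
cat >> h.py <<'E'
def rect(cx,cy,yaw,a,b,z):
    c,s=np.cos(yaw),np.sin(yaw)
    return [(cx+c*x-s*y,cy+s*x+c*y,z) for x,y in[(a,b),(-a,b),(-a,-b),(a,-b)]]
def draw(im,p,pts,col,k,o):
    q=np.array([(proj(p,X)-o)*k for X in pts]); cv2.polylines(im,[np.round(q*16).astype(np.int32)],True,col,1,cv2.LINE_AA,4)
E
python3 - <<'E'
from h import *
import pickle
from scipy.optimize import least_squares as ls
np.set_printoptions(precision=2,suppress=True)
w=pickle.load(open('w1.pkl','rb'))
g=[(414,148),(224,150),(236,290)]
uv=np.array(g)
f=lambda q:np.concatenate([proj(w,X)-u for X,u in zip(rect(q[0],q[1],q[2],110,90,60)[:3],uv)])
r=ls(f,[540,7,.15]).x; print('riser',r,f(r))
hu=np.array([(428,268),(371,229),(345,281),(402,312)])
for n,u in zip('abcd',hu): print(n,onz(w,u,120))
for z in(120,):
  f=lambda q:np.concatenate([proj(w,X)-u for X,u in zip(rect(q[0],q[1],q[2],35,30,z),hu)])
  h=ls(f,[616,-30,-.3]).x; print('holder',h,f(h))
o=np.array([215,135]);k=4
im=cv2.cvtColor(w['img'],cv2.COLOR_RGB2BGR)[135:320,215:435];im=cv2.resize(im,None,fx=3.2,fy=3.2,interpolation=cv2.INTER_CUBIC);k=3.2
draw(im,w,rect(*r,110,90,60),(255,0,0),k,o);draw(im,w,rect(*h,35,30,120),(0,255,0),k,o);draw(im,w,rect(*h,35,30,60),(0,255,255),k,o)
# groove rect
R=Rn.from_euler('z',r[2]).as_matrix()
cc=np.array([r[0],r[1],0])+R@[70,0,0]; draw(im,w,rect(cc[0],cc[1],r[2],28,75,60),(255,0,255),k,o)
cv2.imwrite('pics/c2.png',im);print(im.shape,cc)
E
```

```text
riser [548.38  11.16   0.17] [ 1.25 -0.38 -0.72  0.08 -0.6   0.58]
a [667.36   0.37 120.  ]
b [598.58  34.34 120.  ]
c [582.27 -28.9  120.  ]
d [651.32 -56.44 120.  ]
holder [624.68 -12.35  -0.35] [ 1.21 -2.75  2.21  6.25 -0.65 -0.5  -2.93 -3.54]
(592, 704, 3) [617.36  23.11   0.  ]
```

View pics/c2.png

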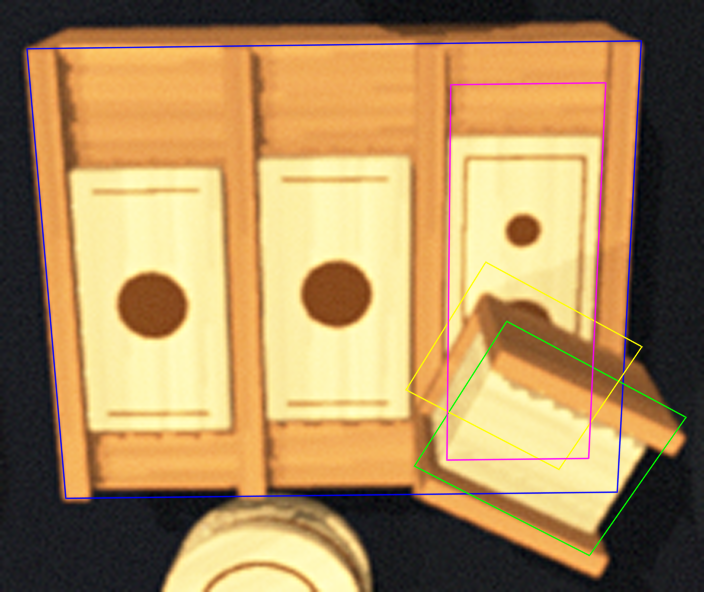

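```bash
python3 - <<'E'
from h import *
import pickle
from scipy.optimize import least_squares as ls
np.set_printoptions(precision=3,suppress=True)
w=pickle.load(open('w1.pkl','rb'))
hu=np.array([(687,432),(497,346),(418,489),(604,577)])/3.2+[215,135]
f=lambda q:np.concatenate([proj(w,X)-u for X,u in zip(rect(q[0],q[1],q[2],35,30,q[3]),hu)])
h=ls(f,[616,-30,-.3,120]).x; print('holder free z',h,f(h))
f2=lambda q:f([*q,120]); h=ls(f2,[616,-30,-.3]).x;print(h,f2(h))
for n,u in(('plaque TL',(450,137)),('TR',(600,137)),('engr dot',(523,230)),('stack top c',(298,328)),('tin',(323,70))):
    u=np.array(u)/3.2+[215,135] if n[0] in'pTe' else u
    print(n,onz(w,u,60 if n[0] in 'pTe' else 30 if n[0]=='s' else 95))
s=ctrl.read_state();T=Rn.from_euler('xyz',s['tool_rot']).as_matrix();print(T)
E
```

```text
holder free z [625.763 -17.38   -0.289 125.217] [ 0.384 -0.535  0.997 -0.369 -0.25   1.797 -1.2   -0.888]
[627.202 -19.968  -0.289] [-0.259 -0.437  1.231  0.153  0.37   1.615 -1.411 -1.438]
plaque TL [580.395  73.033  60.   ]
TR [634.565  81.709  60.   ]
engr dot [613.766  42.347  60.   ]
stack top c [ 542.907 -159.775   30.   ]
tin [524.385 182.696  95.   ]
[[-0.163  0.987 -0.   ]
 [ 0.987  0.163  0.   ]
 [ 0.    -0.    -1.   ]]
```

step_arm(
  series=[
    [[0,0,-0.178,0,0,0,0],[0,0,-0.178,0,0,0,0],[0,0,-0.178,0,0,0,0],[0,0,-0.178,0,0,0,0],[0,0,-0.178,0,0,0,0],[0,0,-0.178,0,0,0,0],[0,0,-0.178,0,0,0,0],[0,0,-0.178,0,0,0,0],[0,0,0,-0.194,-0.137,0.16,0],[0,0,0,-0.194,-0.137,0.16,0],[0,0,0,-0.194,-0.137,0.16,0],[0,0,0,-0.194,-0.137,0.16,0]],
  ],
)

```text
clock: 5.15
eef_pos: [627.7, -19.4, 230.5]
tool_rot: [3.141, 0.0, 2.852]
force: [-0.1, 1.0, 1.4]
width: 85.7
gripper_force: 0.0
```

step_arm(
  series=[
    [[0,0,0,0,0,0,0],[0,0,0,0,0,0,0]],
  ],
)

```text
clock: 5.35
eef_pos: [626.5, -19.3, 230.4]
tool_rot: [-3.141, -0.002, 2.849]
force: [-0.5, 0.1, 0.6]
width: 85.2
gripper_force: 0.0
```

```bash
python3 - <<'E'
from h import *
import pickle
np.set_printoptions(precision=3,suppress=True)
w=shot('wrist','w2.png');pickle.dump(w,open('w2.pkl','wb'))
s=ctrl.read_state();print(s['clock'],s['qpos'],s['eef_pos'],s['tool_rot'])
im=cv2.cvtColor(w['img'],cv2.COLOR_RGB2BGR);o=np.zeros(2)
k=1.25;im=cv2.resize(im,None,fx=k,fy=k,interpolation=cv2.INTER_CUBIC)
h=(627.2,-20,-.289)
draw(im,w,rect(*h,35,30,120),(0,255,0),k,o);draw(im,w,rect(*h,35,30,60),(0,255,255),k,o)
draw(im,w,rect(548.4,11.2,.17,110,90,60),(255,0,0),k,o)
cv2.imwrite('pics/c3.png',im)
E
```

```text
5.4 [-0.148  0.603  0.218  1.589 -0.151  0.966  1.4  ] [626.741 -17.946 231.32 ] [ 3.141 -0.001  2.851]
```

View pics/c3.png

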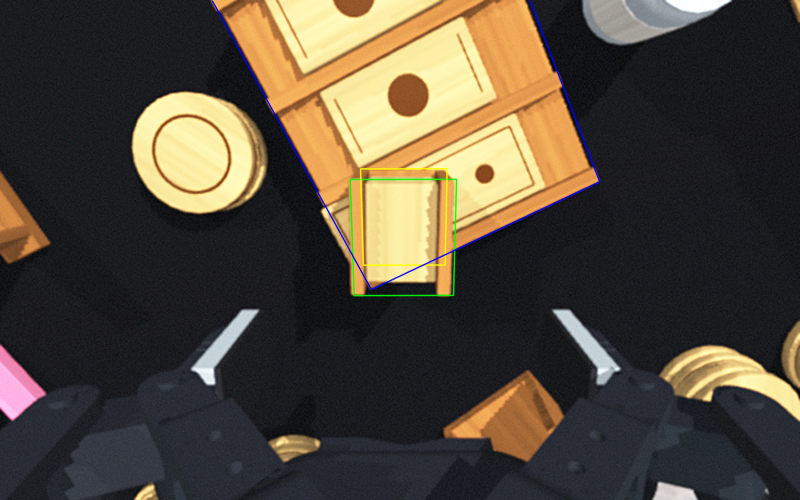

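The model overlays the holder well: its top is at (350..456, 180..295) in the crop, centred between the fingers. I descend and grasp.

step_arm(
  series=[
    [[0,0,0,0,0,0.26,0],[0,0,0,0,0,0.26,0],[0,0,0,0,0,0.26,0],[0,0,0,0,0,0.15,0],[0,0,0,0,0,0.1,0],[0,0,0,0,0,0,0.5],[0,0,0,0,0,0,1],[0,0,0,0,0,0,1],[0,0,0,0,0,0,1],[0,0,0,0,0,0,1],[0,0,0,0,0,0,1]],
  ],
)

```text
clock: 6.5
eef_pos: [628.0, -19.0, 78.4]
tool_rot: [3.141, 0.002, 2.851]
force: [0.1, 0.5, 5.8]
width: 59.3
gripper_force: 65.5
```

step_arm(
  series=[
    [[0,0,0,0,0,-0.1,1],[0,0,0,0,0,-0.25,1],[0,0,0,0,0,-0.33,1],[0,0,0,0,0,-0.33,1],[0,0,0,0.221,0.173,0,1],[0,0,0,0.221,0.173,0,1],[0,0,0,0.221,0.173,0,1],[0,0,0,0.221,0.173,0,1],[0,0,0,0.221,0.173,0,1],[0,0,0,0.221,0.173,0,1],[0,0,0,0.221,0.173,0,1],[0,0,0,0,0,0,1]],
  ],
)

```text
clock: 7.7
eef_pos: [452.4, 227.6, 228.9]
tool_rot: [3.139, -0.004, 2.86]
force: [-0.9, -0.4, -1.8]
width: 59.5
gripper_force: 65.1
```

```bash
python3 - <<'E'
from h import *
import pickle
np.set_printoptions(precision=3,suppress=True)
w=shot('wrist','w3.png');pickle.dump(w,open('w3.pkl','wb'))
s=ctrl.read_state();print(s['clock'],s['qpos'],s['eef_pos'],s['tool_rot'],s['width'],s['force'])
im=w['img']; hsv=cv2.cvtColor(im,cv2.COLOR_RGB2HSV)
print(ctrl.recognise(w,'mat')[:2],proj(w,(494,346,4)))
bgr=cv2.cvtColor(im,cv2.COLOR_RGB2BGR);o=np.zeros(2)
# mat from scene by colour around the recognised spot
k=1.25;b=cv2.resize(bgr,None,fx=k,fy=k)
draw(b,w,rect(494,346,.26,65,65,4),(0,255,0),k,o); cv2.imwrite('pics/c4.png',b)
E
```

```text
7.75 [-0.669  0.436  0.221  1.917 -0.132  0.802  0.91 ] [454.767 224.49  229.03 ] [ 3.14  -0.001  2.857] 59.82149003269874 [ 1.079 -0.664 -0.564]
[{'centre': [455.6, 166.0], 'score': 0.9}, {'centre': [613.7, 261.5], 'score': 0.75}] [442.806 169.802]
```

View pics/c4.png

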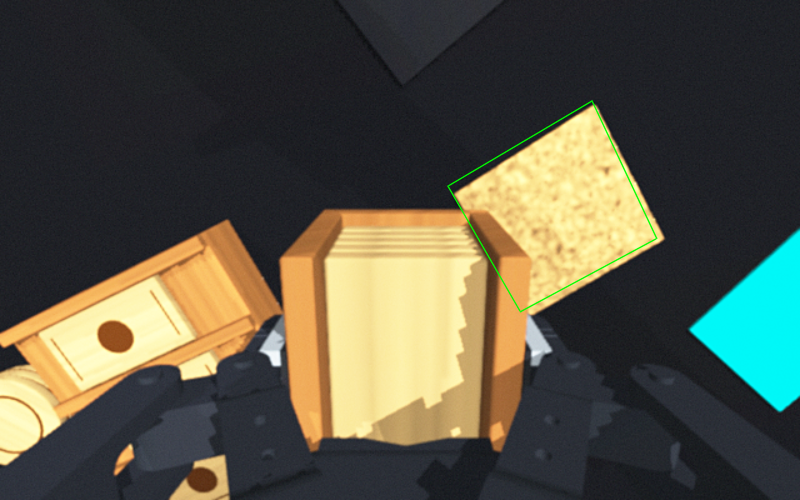

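step_arm(
  series=[
    [[0,0,0,-0.018,0.293,0,1],[0,0,0,-0.018,0.293,0,1],[0,0,0,-0.018,0.293,0,1],[0,0,0,0,0,0.25,1],[0,0,0,0,0,0.3,1],[0,0,0,0,0,0.3,1],[0,0,0,0,0,0.27,1],[0,0,0,0,0,0.13,1],[0,0,0,0,0,0.05,1],[0,0,0,0,0,0,1]],
  ],
)

```text
clock: 8.8
eef_pos: [503.3, 343.9, 32.8]
tool_rot: [-3.14, 0.0, 2.848]
force: [0.2, -0.3, -1.7]
width: 59.6
gripper_force: 65.3
```

step_arm(
  series=[
    [[0,0,0,0.03,0.025,0.03,1],[0,0,0,0,0,0.025,1],[0,0,0,0,0,0,1],[0,0,0,0,0,0,1]],
  ],
)

```text
clock: 9.2
eef_pos: [499.5, 350.6, 25.7]
tool_rot: [3.141, 0.001, 2.851]
force: [0.2, 0.2, -2.2]
width: 59.5
gripper_force: 65.3
```

step_arm(
  series=[
    [[0,0,0,0,0,0.013,1],[0,0,0,0,0,0.007,1],[0,0,0,0,0,0,1]],
  ],
)

```text
clock: 9.5
eef_pos: [499.4, 350.3, 22.4]
tool_rot: [3.141, 0.0, 2.85]
force: [-0.6, 0.7, 3.9]
width: 59.3
gripper_force: 65.5
```

step_arm(
  series=[
    [[0,0,0,0,0,0,0.6],[0,0,0,0,0,0,0],[0,0,0,0,0,0,0],[0,0,0,0,0,0,0],[0,0,0,0,0,0,0],[0,0,0,0,0,-0.1,0],[0,0,0,0,0,-0.25,0],[0,0,0,0,0,-0.33,0],[0,0,0,0,0,-0.33,0],[0,0,0,0,0,-0.33,0],[0,0,0,0,0,0,0]],
  ],
)

```text
clock: 10.6
eef_pos: [503.4, 352.6, 231.7]
tool_rot: [3.129, 0.009, 2.85]
force: [1.0, 0.1, 0.2]
width: 85.4
gripper_force: 0.0
```

```bash
python3 - <<'E'
from h import *
np.set_printoptions(precision=3,suppress=True)
s=ctrl.read_state();print(s['clock'],s['qpos'],s['eef_pos'],s['tool_rot'],s['width'])
w=shot('wrist','w4.png')
bgr=cv2.cvtColor(w['img'],cv2.COLOR_RGB2BGR)
draw(bgr,w,rect(499,350,.26,65,65,4),(0,255,0),1,np.zeros(2));draw(bgr,w,rect(499.4,350.3,-.289,35,30,64),(255,0,0),1,np.zeros(2))
t=shot('top','top2.png');tb=cv2.resize(cv2.cvtColor(t['img'],cv2.COLOR_RGB2BGR)[140:230,280:440],(640,360),interpolation=cv2.INTER_CUBIC)
draw(tb,t,rect(548.4,11.2,.17,110,90,60),(255,0,0),4,np.array([280,140]))
cv2.imwrite('pics/c5.png',np.vstack([bgr[150:390],tb]))
E
```

```text
10.6 [-0.795  0.577  0.222  1.641 -0.152  0.925  0.761] [503.362 352.587 231.741] [3.129 0.009 2.85 ] 85.42378903954535
```

View pics/c5.png

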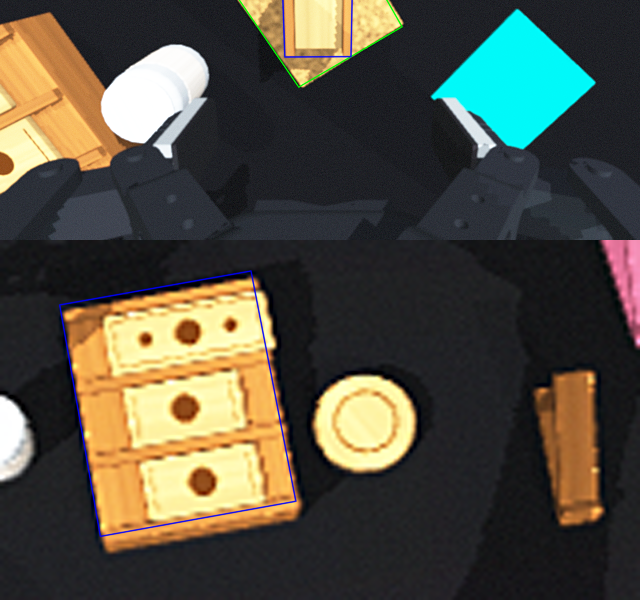

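The wrist view confirms the holder stands centred on the mat: the model outlines match at (283..352, 56) and the mat corners at (300,237). The top view shows the plaque undisturbed, with its -y end about flush. I shut the fingers and go to the plaque's +y end.

step_arm(
  series=[
    [[0,0,0.176,0,0,0,1],[0,0,0.176,0,0,0,1],[0,0,0.176,0,0,0,1],[0,0,0.176,0,0,0,1],[0,0,0.176,0,0,0,1],[0,0,0.176,0,0,0,1],[0,0,0.176,0,0,0,1],[0,0,0.176,0,0,0,1],[0,0,0,-0.298,0.065,0,1],[0,0,0,-0.298,0.065,0,1],[0,0,0,-0.298,0.065,0,1],[0,0,0,-0.298,0.065,0,1]],
  ],
)

```text
clock: 11.9
eef_pos: [567.7, 179.1, 221.5]
tool_rot: [-3.138, 0.001, 1.745]
force: [0.8, -0.2, 0.4]
width: -0.2
gripper_force: 0.0
```

step_arm(
  series=[
    [[0,0,0,-0.298,0.065,0,1],[0,0,0,-0.298,0.065,0,1],[0,0,0,0,0,0.3,1],[0,0,0,0,0,0.3,1],[0,0,0,0,0,0,1],[0,0,0,0,0,0,1]],
  ],
)

```text
clock: 12.5
eef_pos: [602.2, 96.1, 132.3]
tool_rot: [-3.138, 0.0, 1.744]
force: [0.8, 0.3, 1.0]
width: -0.2
gripper_force: 0.0
```

```bash
python3 - <<'E'
from h import *
np.set_printoptions(precision=3,suppress=True)
w=shot('wrist','w5.png')
s=ctrl.read_state();print(s['clock'],s['qpos'],s['eef_pos'],s['tool_rot'],s['width'])
bgr=cv2.cvtColor(w['img'],cv2.COLOR_RGB2BGR)
k=1.25;b=cv2.resize(bgr,None,fx=k,fy=k);o=np.zeros(2)
draw(b,w,rect(548.4,11.2,.17,110,90,60),(255,0,0),k,o)
c=np.array([617.4,23.1])-20*np.array([-.169,.986])
draw(b,w,rect(*c,.17,28,75,60),(255,0,255),k,o)
draw(b,w,rect(604.6,98,.17,14,11,56),(0,255,0),k,o)
cv2.imwrite('pics/c6.png',b)
E
```

```text
12.55 [-0.476  0.734  0.451  1.73  -0.429  0.777  0.359] [603.746  96.262 133.933] [3.141 0.001 1.745] -0.08459420901016464
```

View pics/c6.png

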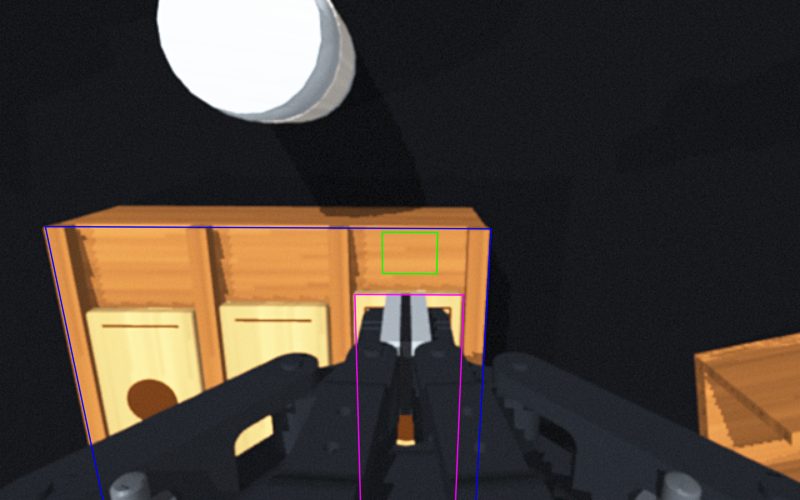

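Models match the picture, with the plaque end at row 294 and the groove target at (410,253). I descend into the groove.

step_arm(
  series=[
    [[0,0,0,0,0,0.25,1],[0,0,0,0,0,0.18,1],[0,0,0,0,0,0.07,1],[0,0,0,0,0,0,1],[0,0,0,0,0,0,1]],
  ],
)

```text
clock: 13.05
eef_pos: [604.7, 96.4, 60.0]
tool_rot: [3.138, 0.0, 1.745]
force: [-0.9, -0.2, 0.0]
width: -0.2
gripper_force: 0.0
```

step_arm(
  series=[
    [[0,0,0,0,0,0.03,1],[0,0,0,-0.05,0,0,1],[0,0,0,-0.05,0,0,1],[0,0,0,-0.05,0,0,1],[0,0,0,-0.05,0,0,1],[0,0,0,0,0,0,1]],
  ],
)

```text
clock: 13.65
eef_pos: [608.8, 64.3, 53.8]
tool_rot: [3.141, 0.001, 1.742]
force: [-0.2, -0.5, 0.0]
width: 0.3
gripper_force: 0.0
```

step_arm(
  series=[
    [[0,0,0,-0.05,0,0,1],[0,0,0,-0.05,0,0,1],[0,0,0,-0.05,0,0,1],[0,0,0,0,0,0,1]],
  ],
)

```text
clock: 14.05
eef_pos: [612.6, 42.3, 53.6]
tool_rot: [3.141, 0.001, 1.742]
force: [0.7, -0.2, 0.3]
width: -0.0
gripper_force: 0.0
```

```bash
python3 - <<'E'
from h import *
t=shot('top','top3.png');s=shot('scene','scene3.png')
a=cv2.resize(cv2.cvtColor(t['img'],cv2.COLOR_RGB2BGR)[140:230,280:440],(640,360),interpolation=cv2.INTER_CUBIC)
b=cv2.resize(cv2.cvtColor(s['img'],cv2.COLOR_RGB2BGR)[180:270,200:500],(780,234),interpolation=cv2.INTER_CUBIC)
a=cv2.copyMakeBorder(a,0,0,0,140,cv2.BORDER_CONSTANT)
cv2.imwrite('pics/c7.png',np.vstack([a,b]))
print(ctrl.read_state()['force'])
E
```

```text
[-0.54930773  0.34404011  0.02098657]
```

View pics/c7.png

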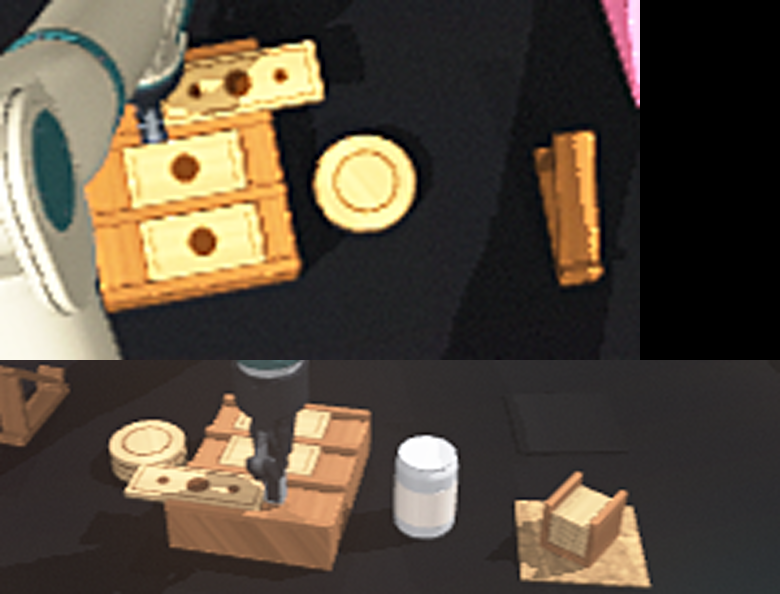

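The top view shows the plaque's -y end at about crop (325,80), overhanging by roughly 50 mm. The stack and short plaques are unmoved, and the scene view shows the holder upright on the cork. I back off, rise, open and go over the overhang. All views are used, so checks are numeric from here.

step_arm(
  series=[
    [[0,0,0,0.06,0,0,1],[0,0,0,0,0,-0.2,1],[0,0,0,0,0,-0.3,0.5],[0,0,0,0,0,-0.2,0],[0,0,0,-0.26,0.003,0,0],[0,0,0,-0.26,0.003,0,0],[0,0,0,-0.26,0.003,0,0],[0,0,0,-0.26,0.003,0,0],[0,0,0,0,0,0,0],[0,0,0,0,0,0,0]],
  ],
)

```text
clock: 15.15
eef_pos: [639.3, -100.0, 158.4]
tool_rot: [-3.141, -0.001, 1.743]
force: [-0.5, 0.9, 0.4]
width: 85.4
gripper_force: 0.0
```

```bash
python3 - <<'E'
from h import *
import pickle
np.set_printoptions(precision=3,suppress=True)
w=shot('wrist','w6.png');pickle.dump(w,open('w6.pkl','wb'))
s=ctrl.read_state();print(s['clock'],s['qpos'],s['eef_pos'],s['tool_rot'],s['width'])
im=w['img'];g0=np.array([617.4,23.1]);dy=np.array([-.169,.986]);dx=np.array([.986,.169])
def at(t,x): 
    X=g0+t*dy+x*dx; return proj(w,(*X,60))
# rectify top plane: rows t, cols x ; 1px=1mm
ts=np.arange(20,-160,-1);xs=np.arange(-60,61)
m=np.array([[at(t,x) for x in xs] for t in ts],np.float32)
r=cv2.remap(im,m[...,0],m[...,1],cv2.INTER_LINEAR); hsv=cv2.cvtColor(r,cv2.COLOR_RGB2HSV)
pale=(hsv[...,2]>150)&(hsv[...,1]<130)
for t in(0,-30,-60,-80,-95,-110,-120,-130,-140):
    i=list(ts).index(t);j=np.where(pale[i])[0];print(t,xs[j[[0,-1]]] if len(j) else None,len(j),at(t,0))
for x in(-15,0,15):
    j=np.where(pale[:,x+60])[0];print('x',x,ts[j[[0,-1]]] if len(j) else None)
print(hsv[::20,60].tolist())
E
```

```text
15.2 [-0.145  0.745  0.443  1.605 -0.388  0.881  0.62 ] [639.352 -98.2   158.205] [-3.141 -0.002  1.745] 85.57711539952224
0 None 0 [322.2    -3.151]
-30 [-60  26] 59 [322.11   49.723]
-60 [-28  26] 30 [322.026  99.067]
-80 [-28  26] 52 [321.973 130.173]
-95 [-28  26] 52 [321.935 152.628]
-110 [-28  26] 40 [321.898 174.373]
-120 [-60  26] 54 [321.874 188.492]
-130 [-58  27] 57 [321.851 202.319]
-140 [-60  26] 60 [321.828 215.864]
x -15 [  -2 -141]
x 0 [  -2 -141]
x 15 [  -2 -141]
[[0, 0, 0], [0, 0, 0], [15, 156, 185], [26, 81, 253], [11, 190, 134], [23, 104, 252], [16, 153, 190], [25, 95, 250], [25, 100, 255]]
```

step_arm(
  series=[
    [[0,0,0,-0.016,-0.013,0.2,0],[0,0,0,0,0,0.25,0],[0,0,0,0,0,0.22,0],[0,0,0,0,0,0.1,0],[0,0,0,0,0,0.037,0],[0,0,0,0,0,0,0],[0,0,0,0,0,0,0]],
  ],
)

```text
clock: 15.9
eef_pos: [639.2, -102.6, 39.0]
tool_rot: [3.139, 0.001, 1.745]
force: [-1.2, -0.7, 0.2]
width: 85.4
gripper_force: 0.0
```

step_arm(
  series=[
    [[0,0,0,0,0,0,0.25],[0,0,0,0,0,0,0.5],[0,0,0,0,0,0,1],[0,0,0,0,0,0,1],[0,0,0,0,0,0,1],[0,0,0,0,0,0,1]],
  ],
)

```text
clock: 16.5
eef_pos: [638.6, -102.8, 38.5]
tool_rot: [3.14, 0.0, 1.744]
force: [-0.5, -0.2, 6.1]
width: 54.7
gripper_force: 63.1
```

step_arm(
  series=[
    [[0,0,0,0,0,-0.05,1],[0,0,0,0,0,-0.15,1],[0,0,0,0,0,-0.3,1],[0,0,0,0,0,-0.33,1],[0,0,0,0,0,-0.33,1],[0,0,0,0,0,-0.2,1],[0,0,-0.18,0,0,0,1],[0,0,-0.18,0,0,0,1],[0,0,-0.18,0,0,0,1],[0,0,-0.18,0,0,0,1],[0,0,-0.18,0,0,0,1],[0,0,-0.18,0,0,0,1]],
  ],
)

```text
clock: 17.7
eef_pos: [637.4, -102.7, 241.4]
tool_rot: [-3.141, -0.001, 2.598]
force: [-0.3, 0.3, -0.7]
width: 54.6
gripper_force: 64.1
```

step_arm(
  series=[
    [[0,0,-0.18,0,0,0,1],[0,0,-0.18,0,0,0,1],[0,0,-0.18,0,0,0,1],[0,0,-0.18,0,0,0,1],[0,0,-0.09,0,0,0,1],[0,0,0,0.25,-0.19,0,1],[0,0,0,0.25,-0.19,0,1],[0,0,0,0.1,-0.19,0,1],[0,0,0,0,0,0,1],[0,0,0,0,0,0,1]],
  ],
)

```text
clock: 18.7
eef_pos: [555.2, -196.5, 241.7]
tool_rot: [3.142, -0.0, -3.057]
force: [-0.0, 0.6, -1.1]
width: 54.4
gripper_force: 64.1
```

```bash
python3 - <<'E'
from h import *
import pickle
np.set_printoptions(precision=3,suppress=True,linewidth=200)
w=shot('wrist','w7.png');t=shot('top','top4.png');sc=shot('scene','scene4.png');pickle.dump((w,t,sc),open('e1.pkl','wb'))
s=ctrl.read_state();print(s['clock'],s['qpos'],s['eef_pos'],s['tool_rot'],s['width'],s['force'])
o=[]
for n,p in(('w',w),('t',t),('s',sc)):
    r=ctrl.recognise(p,'easel_seat'); g=proj(p,(500,-353,78)); print(n,g,[(x['centre'],x['score']) for x in r[:4]])
    if r: o.append((p,min(r,key=lambda x:np.hypot(*(x['centre']-g)))['centre']))
print(tri(o))
hsv=cv2.cvtColor(w['img'],cv2.COLOR_RGB2HSV)
u,v=np.round(proj(w,(500,-353,60))).astype(int)
print(u,v)
for y in range(max(0,v-100),min(400,v+100),6): print(y,''.join('#' if hsv[y,x,2]>150 and hsv[y,x,1]>60 else '+' if hsv[y,x,2]>70 else '.' for x in range(max(0,u-90),min(640,u+130),2)))
E
```

```text
18.85 [ 0.236  0.53   0.082  1.683 -0.053  0.931  1.998] [ 556.439 -194.054  241.377] [ 3.141  0.    -3.052] 54.532432033824826 [-0.282 -0.789 -0.326]
w [139.729  92.822] [([163.7, 114.7], 0.59), ([13.4, 114.6], 0.56), ([99.3, 257.6], 0.56)]
t [425.194 191.373] [([425.7, 188.8], 0.75), ([465.8, 185.4], 0.75), ([437.7, 146.1], 0.58)]
s [210.182 179.877] [([156.5, 221.3], 0.95), ([206.5, 194.6], 0.8), ([159.9, 184.4], 0.65)]
[ 519.904 -361.424   28.34 ]
150 93
0 .....................................................................................+########++##############
6 ......................................................................................########++##############
12 ......................................................................................#########+##############
18 ......................................................................................+########+##############
24 ......................................................................................+########+##############
30 ..................................................................
[... 2438 characters left out ...]
##########
162 ................................#######+++++++##++##++++++++.++++++#####++.................+#######+##########
168 ...............................#####+##+++++++++++++++++++++++####++++++....................#######++#########
174 ...............................####+##+++++++++++++++.......................................########+#########
180 ..............................+####++++++++++++++++++.......................................########+#########
186 ............................................................................................+#######+#########
192 ............................................................................................+#######+#########
```

```bash
cat >> h.py <<'E'
SL=0.65
def easel_pt(q,s,y,n): # s up slope from lip corner, n out of rest
    x=-55+s*np.cos(SL)-n*np.sin(SL); z=30+s*np.sin(SL)+n*np.cos(SL)
    c,sn=np.cos(q[2]),np.sin(q[2]); return np.array([q[0]+c*x-sn*y,q[1]+sn*x+c*y,z])
E
python3 - <<'E'
from h import *
import pickle
from scipy.optimize import least_squares as ls
np.set_printoptions(precision=2,suppress=True,linewidth=200)
w,t,sc=pickle.load(open('e1.pkl','rb'))
# lip: top-left inner corner, top right inner, rest foot left/right
obs=[((0,17,14),(138,39)),((0,-17,14),(186,39)),((0,17,0),(142,53)),((0,-17,0),(184,53))]
for sgn in(1,-1):
    f=lambda q:np.concatenate([proj(w,easel_pt(q,s,-sgn*y,n))-u for (s,y,n),u in obs])
    r=ls(f,[500,-353,.09]).x;print(sgn,r,f(r))
    if sgn==1:q=r
print('corners',[proj(w,easel_pt(q,s,y,0)) for s,y in((0,-17),(0,17),(130,-17),(130,17))])
for p in(t,sc):print([proj(p,easel_pt(q,s,y,0)) for s,y in((0,-17),(0,17),(130,-17),(130,17))])
ht=cv2.cvtColor(t['img'],cv2.COLOR_RGB2HSV)
for y in range(165,215): print(y,''.join('%x'%(ht[y,x,2]//16) for x in range(405,440)))
# gray profile of wrist rows
g=cv2.cvtColor(w['img'],cv2.COLOR_RGB2HSV)
for y in(60,80,100,120,140,150): print(y,''.join('%x'%(g[y,x,2]//16) for x in range(110,220)))
E
```

```text
1 [ 517.56 -348.69    0.04] [ 2.32  0.22 -7.27  1.94  5.12 -2.03  0.02 -0.4 ]
-1 [ 399.14 -356.33    3.23] [  3.39  10.97  -6.61  11.04   4.15 -11.36  -0.84 -11.29]
corners [array([147.12,  50.97]), array([184.02,  52.6 ]), array([110.99, 178.86]), array([154.32, 180.61])]
[array([427.31, 203.63]), array([418.08, 204.12]), array([428.91, 171.32]), array([419.39, 171.83])]
[array([215.14, 185.87]), array([223.71, 187.56]), array([193.2 , 181.16]), array([202.41, 182.98])]
165 aaaaa61122222222222211111111111103f
166 aaaaa51222222222122211111111111111a
167 baaa9412222222222212111111111111111
168 aaaa8311222222222222111111111111111
169 aaaa6112222222222222211111111111111
170 aaaa5112122122222222211111111111111
171 aaa93122121122222122111111111111111
172 aaa84122222222222223334111111111111
173 aaa62121212224457789fff711111111111
174 aab51121222216acaaaafffb01111111111
175 aa931122121216aba9aabbfb01111111111
176 aa932122110016aaaaaaaafc11111111111
177 aa6212115dff76aaa9aaaaf911111111111
178 aa5111119ffc649aa9aaaab511111111111
179 a94122114cec749aaaaaabb511111111112
180 a94111224abb969aaaaa
[... 1363 characters left out ...]
111111111111
60 11110111111211122111111121111127ceeeeeeeeeeeeeeeeeeeedddddeeeeeeeeedba998acdcba9873111111111111111211211111111
80 2122211211112211111211111114bfeeeeeeeeeeeeeeeeeeeedddeeeeeeeeeeeeca99bcccccccdccca9963111111111111121111111211
100 1111211111121121111111139deeeeeeeeeeeeeeeeeeeeddddeeeeeeeeeeeeda99abbcccccccccccdccca9873111111111111112111111
120 112121112111111101115aeeeeeeeeeeeeeeeeeeeeeddddeeeeeeeeeeeedc99abccbccbbbccccccccccccccb9873111111111111121112
140 11111111111111112588999999999999999998988888899999989999865459ddddddddddccbbcccccddcccdccca9973111111111111111
150 1112111111011115899999999999999999989888888999999999998865457aa99988887777777777778889999998998521111111111111
```

```bash
python3 - <<'E'
from h import *
import pickle
from scipy.optimize import least_squares as ls
np.set_printoptions(precision=2,suppress=True,linewidth=200)
w,t,sc=pickle.load(open('e1.pkl','rb'))
W=[(60,141,176),(80,137.5,174),(100,133.5,171.5),(120,130.5,169),(150,125.3,164)]
Tt=[(176,418.7,428.6),(185,419.2,428.9),(195,419.6,429.2),(203,419.8,429.6)]
def col(p,q,y,row):
    a,b=proj(p,easel_pt(q,0,y,0)),proj(p,easel_pt(q,130,y,0)); return a[0]+(b[0]-a[0])*(row-a[1])/(b[1]-a[1])
def fw(q): return np.array([col(w,q,-17,r)-l for r,l,_ in W]+[col(w,q,17,r)-l for r,_,l in W]+[proj(w,easel_pt(q,0,0,0))[1]-53])
def ft(q): return np.array([col(t,q,17,r)-l for r,l,_ in Tt]+[col(t,q,-17,r)-l for r,_,l in Tt]+[proj(t,easel_pt(q,0,0,0))[1]-205.3,proj(t,easel_pt(q,130,0,0))[1]-172.6])
for n,f in(('wrist',fw),('top',ft),('both',lambda q:np.r_[fw(q),ft(q)])):
    r=ls(f,[515,-350,.05],x_scale=[1,1,.01]).x;print(n,r,f(r))
    if n=='wrist': print(proj(sc,easel_pt(r,0,0,0)),[proj(w,easel_pt(r,0,0,14)),proj(w,easel_pt(r,130,0,0))])
w2=w['img']; hsv=cv2.cvtColor(w2,cv2.COLOR_RGB2HSV)
print('col162 v rows 30-190',''.join('%x'%(hsv[y,158,2]//16) for y in range(25,190)))
# held plaque: pale edges
for y in(40,60,100,150,200): print(y,''.join('%x'%(hsv[y,x,2]//16) for x in range(215,430,2)))
print('col 320',''.join('%x'%(hsv[y,320,2]//16) for y in range(0,400,3)))
E
```

```text
wrist [ 518.65 -348.19    0.16] [-0.56 -0.56 -0.06 -0.57 -0.63  0.68  0.15  0.12  0.09  1.29  0.19]
[217.76 186.65] [array([152.19,  41.57]), array([140.24, 181.03])]
top [ 512.97 -350.98    0.14] [ 0.29  0.15  0.16  0.29 -0.18 -0.2  -0.18 -0.33 -0.34  0.34]
both [ 518.31 -348.24    0.15] [-0.66 -0.69 -0.21 -0.74 -0.83  0.62  0.06  0.01 -0.04  1.13 -0.22 -0.66 -0.64 -0.46 -0.2  -1.15 -1.01 -0.83 -0.84 -1.8  -1.07]
col162 v rows 30-190 1111124aeeeeedb88888888888bdeeeeeeeeeeeeeeeeeeeeeeeeeeeeeeeededddddddddddddddddddddddddddeeeeeeeeeeeca999999999999999999999989999998998998898899898999998776411010111
40 2111121116effffffd8cfffffffffffffffffffffffffffffffffffffffffffffffffffffffffffffffffffb7dfffffff71112112111
60 11111111119effffff98fffffffffffffffffffffffffffffffffffffffffffffffffffffffffffffffffff88fffffffe21111121211
100 111111112124dffffffb7efffffffffffffb788888888888878888888888888888888888cfffffffffffffa7efffffff301111111111
150 11111112111216effffff88ffffffffffffffffffffffffffda998899bdffffffffffffffffffffffffffd7cfffffffe111110010101
200 1111111111111119efffffc6efffffffffffffffffffffffffffffffffffffffffffffffffffffffffffe6bffffffe11011111111111
col 320 8fffffffffffffffffffffffa88888888888888888888878889fffffffffffffffffff77777777777affffffffffffffff68ccca121121112111121222122112122212
```

```bash
cat > pl.py <<'E'
from h import *
from scipy.optimize import least_squares as ls
# plaque pose in tool: top face centre at (cx,cy,-h) , pitch a (far end lower positive), yaw b
def fitplaque(w,s_rot,s_pos,rows=range(10,200,10)):
    T=Rn.from_euler('xyz',s_rot).as_matrix(); v=cv2.cvtColor(w['img'],cv2.COLOR_RGB2HSV)[...,2].astype(float)
    E=[]
    for r in rows:
        L=[c for c in range(200,320) if v[r,c]<110<=v[r,c+1] and v[r,c+3]>150]; Rr=[c for c in range(330,460) if v[r,c+1]<110<=v[r,c] and v[r,c-3]>150]
        if L and Rr: E.append((r,L[0]+.5,Rr[-1]+.5))
    def pt(q,x,y): # x along plaque from grip origin
        h,cy,a,b=q; X=np.array([x*np.cos(a),cy+y+b*x,-h+x*np.sin(a)]); return proj(w,np.array(s_pos)+T@X)
    def f(q):
        o=[]
        for k,y in((1,-28),(2,28)):
            A,B=pt(q,0,y),pt(q,100,y)
            for e in E: o.append(A[0]+(B[0]-A[0])*(e[0]-A[1])/(B[1]-A[1])-e[k])
        return np.array(o)
    r=ls(f,[22,0,0,0],loss='soft_l1',x_scale=[1,1,.02,.02]); q=r.x
    # big dot centre
    c=v[:, 316:328].mean(1); d=np.where(c[60:170]<170)[0]+60
    o,dd=ray(w,((pt(q,60,0)[0]),(d.min()+d.max())/2)); o=T.T@(o-s_pos);dd=T.T@dd
    k=np.array([np.sin(q[2]),0,-np.cos(q[2])]); lam=(k@(np.array([0,0,-q[0]])-o))/(k@dd); P=o+lam*dd
    return q,np.abs(r.fun).mean(),len(E),P,(d.min(),d.max())
E
python3 - <<'E'
from pl import *
import pickle
np.set_printoptions(precision=3,suppress=True)
w,_,_=pickle.load(open('e1.pkl','rb')); s=ctrl.read_state()
print(fitplaque(w,[3.1413,0,-3.054],s['eef_pos']),s['eef_pos'],s['tool_rot'])
E
```

```text
(array([20.875, -1.354,  0.004, -0.011]), np.float64(0.28443401675726415), 19, array([ 61.584,  -2.029, -20.623]), (np.int64(73), np.int64(150))) [ 556.265 -194.421  241.321] [ 3.141 -0.    -3.052]
```

```bash
cat > tg.py <<'E'
from h import *
def target(q,c,n,up,b=0.):
    Z=Rn.from_euler('z',q[2]).as_matrix()
    z=Z@[np.sin(SL),0,-np.cos(SL)];x=Z@[-np.cos(SL),0,-np.sin(SL)];y=np.cross(z,x)
    T=np.c_[x,y,z]@Rn.from_euler('z',-b).as_matrix()
    S=np.array([q[0],q[1],0])+Z@[2.3,0,78.6]
    return S-n*z-up*x-T@np.asarray(c), T
def delta(T0,p0,T1,p1): # shift in frame T0, rotvec in T0 axes
    return T0.T@(np.asarray(p1)-p0), np.degrees(Rn.from_matrix(T0.T@T1).as_rotvec())
E
python3 - <<'E'
from tg import *
np.set_printoptions(precision=3,suppress=True)
q=(518.3,-348.2,.155);c=(61.6,-2.0,-16.7)
for n,u in((70,8),(3,8),(0,0)):
    p,T=target(q,c,n,u,-.011);print(n,u,p,Rn.from_matrix(T).as_euler('xyz'))
s=ctrl.read_state();T0=Rn.from_euler('xyz',s['tool_rot']).as_matrix()
p,T=target(q,c,70,8,-.011);print(delta(T0,s['eef_pos'],T,p))
E
```

```text
70 8 [ 543.256 -342.962  163.163] [ 3.133  0.65  -3.   ]
3 8 [ 583.318 -336.702  109.826] [ 3.133  0.65  -3.   ]
0 0 [ 578.819 -337.405  102.596] [ 3.133  0.65  -3.   ]
(array([  26.207, -146.825,   78.089]), array([ -1.4  , -37.223,  -3.029]))
```

step_arm(
  series=[
    [[0,0,-0.067,0,0,0,1],[0,-0.1655,0,0,0,0,1],[0,-0.1655,0,0,0,0,1],[0,-0.1655,0,0,0,0,1],[0,-0.1655,0,0,0,0,1],[0,-0.1655,0,0,0,0,1],[0,0,0,0,0,0,1],[0,0,0,0,0,0,1]],
  ],
)

```text
clock: 19.8
eef_pos: [567.0, -170.9, 248.0]
tool_rot: [3.131, 0.524, -3.034]
force: [0.6, 0.8, -1.4]
width: 54.3
gripper_force: 64.1
```

```bash
python3 - <<'E'
from tg import *
np.set_printoptions(precision=3,suppress=True)
s=ctrl.read_state();print(s['clock'],s['qpos'],s['eef_pos'],s['tool_rot'],s['width'],s['force'])
T0=Rn.from_euler('xyz',s['tool_rot']).as_matrix()
p,T=target((518.3,-348.2,.155),(61.6,-2.0,-16.7),70,8,-.011);d,r=delta(T0,s['eef_pos'],T,p);print(d/150,r)
E
```

```text
19.8 [ 0.553  0.385 -0.215  2.11  -0.716  0.249  2.715] [ 567.008 -170.864  248.004] [ 3.131  0.524 -3.034] 54.33194865273292 [ 0.576  0.803 -1.351]
[ 0.526 -1.127  0.338] [-0.961 -7.226 -1.681]
```

```bash
cat > kin.py <<'E'
from h import *
from itertools import product
from scipy.optimize import least_squares as ls
D=[([-1.377,.628,.038,1.517,-.027,.996,-.02],(166.952,628.208,231.313),(3.141,0,2.866)),
([-0.56,0.42,0.51,1.68,-0.22,1.1,0.17],(539.3,91.75,327.2),(3.141,0,1.73)),
([-0.148,0.603,0.218,1.589,-0.151,0.966,1.4],(626.7,-17.9,231.3),(3.141,0,2.851)),
([-0.669,0.436,0.221,1.917,-0.132,0.802,0.91],(454.8,224.5,229),(3.14,0,2.857)),
([-0.795,.577,.222,1.641,-.152,.925,.761],(503.4,352.6,231.7),(3.129,.009,2.85)),
([-.476,.734,.451,1.73,-.429,.777,.359],(603.7,96.3,133.9),(3.141,0,1.745)),
([-.145,.745,.443,1.605,-.388,.881,.62],(639.35,-98.2,158.2),(3.141,0,1.745)),
([.236,.53,.082,1.683,-.053,.931,1.998],(556.4,-194,241.4),(3.141,0,-3.052)),
([.553,.385,-.215,2.11,-.716,.249,2.715],(567,-170.9,248),(3.131,.524,-3.034))]
Rz=lambda a:Rn.from_euler('z',a).as_matrix();Ry=lambda a:Rn.from_euler('y',a).as_matrix()
def fk(q,k,sg):
    d1,d3,d5,d7,a3,a5,y0,y7,a1=k
    R=Rz(y0+sg[0]*q[0]);p=np.array([0,0,d1.real])+R@[a1,0,0]
    R=R@Ry(q[1]);p=p+R@[0,0,d3]; R=R@Rz(sg[1]*q[2]);p=p+R@[a3,0,0]
    R=R@Ry(q[3]);p=p+R@[-a5,0,d5]; R=R@Rz(sg[2]*q[4])
    R=R@Ry(q[5]);R=R@Rz(sg[3]*q[6]+y7);p=p+R@[0,0,d7]
    return p,R
def fit():
    best=None
    for sg in product((1,-1),repeat=4):
      for y7 in(0,1.57,-1.57,3.14):
        def f(k):
            o=[]
            for q,p,r in D:
                P,R=fk(q,k,sg); o+=list((P-p)/3); o+=list(Rn.from_matrix(R.T@Rn.from_euler('xyz',r).as_matrix()).as_rotvec()*50)
            return np.array(o)
        r=ls(f,[340,400,400,200,0,0,0,y7,0],max_nfev=60)
        if best is None or r.cost<best[0]: best=(r.cost,r.x,sg,r.fun)
    return best
E
python3 - <<'E'
from kin import *
import pickle
np.set_printoptions(precision=2,suppress=True,linewidth=160)
b=fit();print(b[0],b[1],b[2]);print(b[3].reshape(-1,6));pickle.dump((b[1],b[2]),open('kin.pkl','wb'))
E
```

```text
4.637717532578179 [324.78 558.42 383.73 338.14  -2.44   2.91  -0.05   1.53   0.67] (-1, -1, -1, -1)
[[ 0.36  0.2   0.94  0.03 -0.02  0.71]
 [-0.01 -0.36 -0.4  -0.06  0.23 -0.24]
 [ 0.06 -0.01  0.27  0.03 -0.01 -0.06]
 [-0.87  1.53  0.04  0.01 -0.05 -0.12]
 [-0.17  0.06  0.12 -0.02  0.02 -0.13]
 [-0.34 -0.09 -0.96 -0.03  0.02 -0.09]
 [-0.3  -0.54 -0.69 -0.05 -0.08 -0.09]
 [ 0.22  0.36  0.47  0.03  0.01 -0.15]
 [-0.01 -0.61  0.22 -1.12 -0.05  0.17]]
```

```bash
cat > ik.py <<'E'
from kin import *
import pickle
K,SG=pickle.load(open('kin.pkl','rb'))
LO=np.array([-3.06,-.37,-1.25,.18,-1.1,.23,-2.94]);HI=np.array([3.06,2.12,1.32,2.47,4.24,1.98,2.94])
def ik(p,T,q0s,w=.0):
    sol=[]
    for q0 in q0s:
        def f(q):
            P,R=fk(q,K,SG);return np.r_[(P-p)/3,Rn.from_matrix(R.T@T).as_rotvec()*50,w*(q-(LO+HI)/2)/(HI-LO)]
        r=ls(f,np.clip(q0,LO+.01,HI-.01),bounds=(LO+.02,HI-.02),max_nfev=80)
        sol.append((r.cost,r.x))
    return sorted(sol,key=lambda a:a[0])
E
python3 - <<'E'
from ik import *
from tg import target
np.set_printoptions(precision=2,suppress=True,linewidth=160)
rng=np.random.default_rng(0)
q0s=[np.array([.553,.385,-.215,2.11,-.716,.249,2.715])]+[rng.uniform(LO,HI) for _ in range(20)]
for n,u in((120,8),(70,8),(30,8),(3,8),(0,0)):
    p,T=target((518.3,-348.2,.155),(61.6,-2.0,-16.7),n,u,-.011)
    for c,q in ik(p,T,q0s)[:3]+ik(p,T,q0s[:1]):
        print(n,round(c,4),q,np.round(np.minimum(q-LO,HI-q).min(),2))
E
```

```text
Traceback (most recent call last):
  File "ik.py", line 10, in ik
    r=ls(f,np.clip(q0,LO+.01,HI-.01),bounds=(LO+.02,HI-.02),max_nfev=80)
ValueError: Initial guess is outside of provided bounds
```

```bash
sed -i 's/LO+.01,HI-.01/LO+.03,HI-.03/' ik.py
cat > t1.py <<'E'
from ik import *
from tg import target
np.set_printoptions(precision=2,suppress=True,linewidth=160)
rng=np.random.default_rng(0)
q0s=[np.array([.553,.385,-.215,2.11,-.716,.25,2.715])]+[rng.uniform(LO,HI) for _ in range(16)]
for n,u in((120,8),(70,8),(30,8),(0,0)):
    p,T=target((518.3,-348.2,.155),(61.6,-2.0,-16.7),n,u,-.011)
    for c,q in ik(p,T,q0s)[:3]+ik(p,T,q0s[:1]):
        print(n,round(c,4),q,np.round(np.minimum(q-LO,HI-q).min(),2))
E
python3 t1.py
```

```text
120 0.0 [ 1.54  0.88 -1.2   2.05  1.06  0.34  1.48] 0.05
120 0.0 [ 1.12  0.59 -0.42  2.05 -1.08  0.36 -2.76] 0.02
120 0.0 [ 1.16  0.6  -0.48  2.05 -1.02  0.32 -2.82] 0.08
120 0.9035 [ 1.31  0.66 -0.73  2.03 -0.45  0.25  2.92] 0.02
70 0.0 [ 1.42  0.92 -1.07  2.04  1.24  0.27  1.3 ] 0.04
70 0.0 [ 1.41  0.91 -1.06  2.04  1.22  0.25  1.32] 0.02
70 0.0 [ 1.48  1.02 -1.23  2.04  1.4   0.42  1.18] 0.02
70 6.417 [ 1.2   0.73 -0.64  1.97 -0.46  0.25  2.92] 0.02
30 0.0 [ 1.35  0.97 -1.03  2.02  1.47  0.26  1.09] 0.03
30 0.0 [ 1.4   1.05 -1.15  2.02  1.53  0.39  1.06] 0.1
30 0.0 [ 1.42  1.09 -1.21  2.02  1.55  0.44  1.06] 0.04
30 12.9346 [ 1.12  0.79 -0.59  1.92 -0.47  0.25  2.92] 0.02
0 0.0 [ 1.38  1.14 -1.17  2.01  1.67  0.45  0.97] 0.08
0 0.0 [ 1.31  1.02 -0.99  2.01  1.66  0.26  0.92] 0.03
0 0.0 [ 1.31  1.02 -0.99  2.01  1.66  0.26  0.92] 0.03
0 20.4391 [ 1.08  0.85 -0.56  1.88 -0.46  0.25  2.92] 0.02
```

```bash
cat > t2.py <<'E'
from ik import *
from tg import target
np.set_printoptions(precision=2,suppress=True,linewidth=160)
rng=np.random.default_rng(0)
F=np.diag([-1.,-1,1])
def tb(n,u): # held end low: tool x up-slope
    q=(518.3,-348.2,.155);c=np.array((61.6,-2.0,-16.7))
    _,T=target(q,c,0,0,0); T2=T@F@Rn.from_euler('z',.011).as_matrix(); S=target(q,(0,0,0),n,u,0)[0]
    return S-T2@c,T2
if __name__=='__main__':
  q0s=[rng.uniform(LO,HI) for _ in range(16)]+[np.array([.9,.5,0,2,0,.5,-.5])]
  for n,u in((120,8),(70,8),(30,8),(0,0)):
    p,T=tb(n,u)
    print(n,p,Rn.from_matrix(T).as_euler('xyz'))
    for c,q in ik(p,T,q0s,.02)[:3]:
        print(round(c,4),q,np.round(np.minimum(q-LO,HI-q).min(),2))
E
python3 t2.py
```

```text
120 [ 416.84 -365.39  128.39] [-3.13 -0.65  0.14]
0.0001 [ 1.73  1.06 -1.23  2.2   1.47  0.38 -1.86] 0.02
0.0002 [ 1.71  1.   -1.15  2.2   1.43  0.29 -1.82] 0.06
2.0214 [ 1.42  0.74 -0.59  2.16 -1.08  0.25  0.64] 0.02
70 [ 446.73 -360.72   88.58] [-3.13 -0.65  0.14]
0.0001 [ 1.64  1.12 -1.15  2.18  1.73  0.37 -2.09] 0.1
0.0001 [ 1.63  1.1  -1.13  2.18  1.74  0.34 -2.11] 0.11
1.3952 [ 1.31  0.82 -0.52  2.21  4.22  0.25  1.6 ] 0.02
30 [ 470.65 -356.98   56.74] [-3.13 -0.65  0.14]
0.0001 [ 1.6   1.24 -1.19  2.16  1.85  0.47 -2.18] 0.06
0.0001 [ 1.56  1.17 -1.1   2.16  1.91  0.37 -2.26] 0.14
0.0001 [ 1.54  1.14 -1.05  2.16  1.96  0.32 -2.32] 0.09
0 [ 482.3  -355.16   28.01] [-3.13 -0.65  0.14]
0.0001 [ 1.12  0.92 -0.34  2.14  4.22  0.36  1.57] 0.02
0.0001 [ 1.12  0.92 -0.34  2.14  4.22  0.36  1.57] 0.02
0.0001 [ 1.16  0.93 -0.4   2.14  4.16  0.32  1.64] 0.08
```

```bash
cat > t3.py <<'E'
from t2 import *
import h
def tbt(n,u,tilt): # plaque pivots: low end kept at its place, tilt smaller
    q=(518.3,-348.2,.155)
    Z=Rn.from_euler('z',q[2]).as_matrix()
    x=Z@[np.cos(tilt),0,np.sin(tilt)];z=Z@[np.sin(tilt),0,-np.cos(tilt)];T=np.c_[x,np.cross(z,x),z]@Rn.from_euler('z',.011).as_matrix()
    # low end centre of plaque at lip: grip point is 13.4 up from low end
    g=np.array(easel_pt(q,13.4+u,0,4+n)); c=np.array([0,-1.3,-16.7])
    return g-T@c,T
if __name__=='__main__':
  q=np.array([.236,.53,.082,1.683,-.053,.931,1.998-3.0])
  def go(p,T,q):
    f=lambda a:np.r_[(fk(a,K,SG)[0]-p)/3,Rn.from_matrix(fk(a,K,SG)[1].T@T).as_rotvec()*50,.05*(a-q)]
    return ls(f,np.clip(q,LO+.03,HI-.03),bounds=(LO+.02,HI-.02))
  for tilt in(.3,.4,.5,.65):
    qq=q
    for k in np.linspace(0,1,8):
        p,T=tbt(90,10,tilt*k); qq=go(p,T,qq).x
    for n,u in((90,10),(50,10),(10,5),(0,0)):
        p,T=tbt(n,u,tilt); r=go(p,T,qq);qq=r.x
        P,R=fk(qq,K,SG);print(tilt,n,qq,'pos err',P-p,'rot',np.round(Rn.from_matrix(R.T@T).as_rotvec(),3))
E
python3 t3.py
```

```text
0.3 90 [ 1.02  0.67 -0.32  2.05 -0.19  0.28 -0.46] pos err [ 0. -0.  0.] rot [-0.  0. -0.]
0.3 50 [ 0.9   0.73 -0.2   2.03 -0.47  0.25 -0.22] pos err [ 0. -0.  0.] rot [-0.  0. -0.]
0.3 10 [ 0.78  0.79 -0.07  2.   -0.85  0.25  0.13] pos err [ 0. -0.  0.] rot [-0.  0. -0.]
0.3 0 [ 0.76  0.81 -0.05  2.   -0.96  0.25  0.23] pos err [ 0. -0.  0.] rot [-0.  0. -0.]
0.4 90 [ 1.05  0.67 -0.28  2.09 -0.74  0.25  0.12] pos err [ 0. -0.  0.] rot [-0.  0. -0.]
0.4 50 [ 0.93  0.73 -0.18  2.07 -1.06  0.25  0.41] pos err [ 0. -0.  0.] rot [-0.  0. -0.]
0.4 10 [ 0.89  0.81 -0.16  2.02 -1.08  0.25  0.41] pos err [ 0.33 -0.69  0.69] rot [-0.02  0.02 -0.  ]
0.4 0 [ 0.88  0.83 -0.15  2.01 -1.08  0.25  0.42] pos err [ 0.46 -0.94  0.91] rot [-0.03  0.02 -0.  ]
0.5 90 [ 1.14  0.7  -0.35  2.13 -1.08  0.25  0.52] pos err [ 0.05 -0.26  0.28] rot [-0.01  0.01 -0.  ]
0.5 50 [ 1.08  0.77 -0.31  2.07 -1.08  0.25  0.5 ] pos err [ 0.3  -1.14  1.1 ] rot [-0.04  0.02  0.  ]
0.5 10 [ 1.02  0.84 -0.29  2.02 -1.08  0.25  0.49] pos err [ 0.65 -1.99  1.7 ] rot [-0.07  0.04  0.  ]
0.5 0 [ 1.02  0.86 -0.28  2.01 -1.08  0.25  0.49] pos err [ 0.77 -2.26  1.86] rot [-0.07  0.04 -0.  ]
0.65 90 [ 1.35  0.79 -0.55  2.12 -1.08  0.25  0.63] pos err [ 0.   -1.96  1.65] rot [-0.06  0.03  0.  ]
0.65 50 [ 1.28  0.85 -0.51  2.07 -1.08  0.25  0.62] pos err [ 0.24 -2.99  2.24] rot [-0.1   0.04 -0.  ]
0.65 10 [ 1.23  0.93 -0.48  2.02 -1.08  0.25  0.62] pos err [ 0.56 -3.95  2.58] rot [-0.12  0.05 -0.  ]
0.65 0 [ 1.22  0.95 -0.48  2.01 -1.08  0.25  0.63] pos err [ 0.63 -4.24  2.64] rot [-0.13  0.05 -0.  ]
```

```bash
cat > sim.py <<'E'
from ik import *
VM=np.array([2.57,2.57,3.14,3.14,3.14,3.14,3.14])
def jac(q):
    P,R=fk(q,K,SG);J=np.zeros((6,7))
    for i in range(7):
        d=np.zeros(7);d[i]=1e-5;P2,R2=fk(q+d,K,SG);J[:3,i]=(P2-P)/1e-5/1000;J[3:,i]=Rn.from_matrix(R2@R.T).as_rotvec()/1e-5
    return J,P,R
def simrow(q,tgt,row,sub=10,lam=1e-3,W=np.ones(7),wl=1.,home=None,kh=0.,clip=True):
    P0,T0=tgt
    T1=T0@Rn.from_rotvec(np.radians(45)*np.array(row[:3])).as_matrix();P1=P0+T0@(150*np.array(row[3:6]))
    for i in range(sub):
        a=(i+1)/sub
        Pt=P0+(P1-P0)*a;Tt=T0@Rn.from_rotvec(a*np.radians(45)*np.array(row[:3])).as_matrix()
        act=np.ones(7,bool)
        for _ in range(6):
            J,P,R=jac(q);e=np.r_[(Pt-P)/1000*wl,Rn.from_matrix(Tt@R.T).as_rotvec()];J[:3]*=wl
            Jw=J*act/np.sqrt(W)
            JI=Jw.T@np.linalg.inv(Jw@Jw.T+lam**2*np.eye(6)); dq=(JI@e)/np.sqrt(W)
            if home is not None: dq=dq+(np.eye(7)-np.linalg.pinv(J*act)@(J*act))@(kh*(home-q))*act
            n=q+dq
            if not clip: break
            bad=act&((n<LO+.02)|(n>HI-.02))
            if not bad.any(): break
            act=act&~bad
        q=np.clip(n,LO+.02,HI-.02)
    return q,(P1,T1)
L1=[[0,0,.183,0,0,-.08]]*8+[[0,0,0,-.28,.134,0]]*14
L2=[[0,0,-.178,0,0,0]]*8+[[0,0,0,-.194,-.137,.16]]*4
L3=[[0,0,0,0,0,.206]]*5+[[0,0,0,0,0,-.2525]]*4+[[0,0,0,.221,.173,0]]*7
def run(q,rows,tgt=None,**k):
    if tgt is None: tgt=fk(q,K,SG)
    for r in rows:q,tgt=simrow(q,tgt,r,**k)
    return q,tgt
Q0=np.array(D[0][0])
E
cat > t4.py <<'E'
from sim import *
np.set_printoptions(precision=3,suppress=True,linewidth=160)
print('true\n',np.array([D[1][0],D[2][0],D[3][0]]))
mid=(LO+HI)/2
for nm,k in(('pinv',{}),('wl3',dict(lam=.05)),('home0',dict(home=Q0,kh=.02)),('home0s',dict(home=Q0,kh=.1)),('mid',dict(home=mid,kh=.02))):
    q,t=run(Q0,L1,sub=4,**k);o=[q];
    q,t=run(q,L2,sub=4,**k);o.append(q);q,t=run(q,L3,sub=4,**k);o.append(q)
    print(nm);print(np.array(o))
E
python3 t4.py
```

```text
true
 [[-0.56   0.42   0.51   1.68  -0.22   1.1    0.17 ]
 [-0.148  0.603  0.218  1.589 -0.151  0.966  1.4  ]
 [-0.669  0.436  0.221  1.917 -0.132  0.802  0.91 ]]
pinv
[[-0.56   0.417  0.51   1.674 -0.224  1.108  0.175]
 [-0.149  0.602  0.223  1.587 -0.154  0.969  1.404]
 [-0.655  0.436  0.226  1.913 -0.133  0.807  0.923]]
wl3
[[-0.561  0.416  0.51   1.675 -0.224  1.108  0.175]
 [-0.149  0.602  0.223  1.588 -0.154  0.969  1.404]
 [-0.656  0.435  0.227  1.913 -0.133  0.806  0.923]]
home0
[[-0.546  0.414  0.488  1.674 -0.214  1.106  0.165]
 [-0.12   0.599  0.175  1.587 -0.121  0.966  1.375]
 [-0.536  0.428  0.057  1.913 -0.035  0.8    0.82 ]]
home0s
[[-0.536  0.412  0.472  1.674 -0.206  1.105  0.157]
 [-0.086  0.596  0.12   1.587 -0.083  0.963  1.341]
 [-0.545  0.429  0.07   1.913 -0.042  0.801  0.828]]
mid
[[-0.049  0.389 -0.24   1.675  0.101  1.09  -0.157]
 [ 0.35   0.664 -0.624  1.587  0.432  1.032  0.882]
 [ 0.068  0.552 -0.852  1.913  0.521  0.913  0.238]]
```

```bash
cat > srch.py <<'E'
from sim import *
import sim,kin,time,sys
from tg import target
def _z(a):
    c,s=np.cos(a),np.sin(a);return np.array([[c,-s,0],[s,c,0],[0,0,1]])
def _y(a):
    c,s=np.cos(a),np.sin(a);return np.array([[c,0,s],[0,1,0],[-s,0,c]])
kin.Rz=_z;kin.Ry=_y
def fkl(q):
    d1,d3,d5,d7,a3,a5,y0,y7,a1=K
    A=[];R=_z(y0+SG[0]*q[0]);p=np.array([0,0,d1])+R@[a1,0,0];A.append((SG[0]*np.array([0,0,1.]),p))
    A.append((R[:,1],p));R=R@_y(q[1]);p=p+R@[0,0,d3];A.append((SG[1]*R[:,2],p));R=R@_z(SG[1]*q[2]);p=p+R@[a3,0,0]
    A.append((R[:,1],p));R=R@_y(q[3]);p=p+R@[-a5,0,d5];A.append((SG[2]*R[:,2],p));R=R@_z(SG[2]*q[4])
    A.append((R[:,1],p));R=R@_y(q[5]);A.append((SG[3]*R[:,2],p));R=R@_z(SG[3]*q[6]+y7);p=p+R@[0,0,d7]
    J=np.array([np.r_[np.cross(a,p-o)/1000,a] for a,o in A]).T
    return p,R,J
def rv(R): return cv2.Rodrigues(R)[0].ravel()
def step(q,Pt,Tt):
    act=np.ones(7,bool)
    p,R,J=fkl(q);e=np.r_[(Pt-p)/1000,rv(Tt@R.T)]
    for _ in range(4):
        n=q+np.linalg.pinv(J*act,rcond=1e-3)@e*act
        bad=act&((n<LO+.02)|(n>HI-.02))
        if not bad.any():break
        act&=~bad
    return np.clip(n,LO+.02,HI-.02)
def leg(q,P1,T1,dl=30.,da=.12,sub=1,log=None):
    P0,T0,_=fkl(q);r=rv(T0.T@T1);N=int(np.ceil(max(np.linalg.norm(P1-P0)/dl,np.linalg.norm(r)/da,1)))
    for i in range(1,N+1):
        q=step(q,P0+(P1-P0)*i/N,T0@cv2.Rodrigues(r*i/N)[0])
        if log is not None: log.append(q)
    return q,N
def down(yaw): return Rn.from_euler('xyz',(np.pi,0,yaw)).as_matrix()
EQ=(518.3,-348.2,.155);C=(61.6,-2.0,-16.7)
def final(q,log=None):
    N=0
    p,T=target(EQ,C,120,8,-.011)
    q,n=leg(q,p+[0,0,60],down(-2.99),log=log);N+=n
    q,n=leg(q,p+[0,0,20],T,log=log);N+=n
    E=[]
    for nn,u in((70,8),(3,8),(0,0)):
        p,T=target(EQ,C,nn,u,-.011);q,n=leg(q,p,T,log=log);N+=n
        P,R,_=fkl(q);E.append(np.linalg.norm(P-p)/3+np.linalg.norm(rv(R.T@T))*50)
    return q,N,E
QC=np.array([.553,.385,-.215,2.11,-.716,.255,2.715])
if __name__=='__main__':
    np.set_printoptions(precision=2,suppress=True,linewidth=170)
    rng=np.random.default_rng(int(sys.argv[1]));res=[];t0=time.time()
    q1,_=leg(QC,np.array([560,-190,300.]),down(-3.05))
    print(q1)
    while time.time()-t0<120:
        W=[];q=q1;N=0
        for i in range(rng.integers(1,4)):
            r=rng.uniform(420,700);a=rng.uniform(-1.2,.9);W.append((r*np.cos(a),r*np.sin(a),rng.uniform(290,450),rng.uniform(-5.2,-1.8)))
            q,n=leg(q,np.array(W[-1][:3]),down(W[-1][3]),50,.14);N+=n
        if N>150: continue
        qf,n,E=final(q);mg=np.minimum(qf-LO,HI-qf).min()
        res.append((sum(E)-10*mg+N*.005,N+n,E,mg,W,qf))
    res.sort(key=lambda a:a[0]);print(len(res))
    for r in res[:3]:print(r[0],r[1],np.array(r[2]),r[3],'\n',np.array(r[4]),'\n',r[5])
E
for s in 1 2 3 4; do python3 srch.py $s > s$s.txt & done; wait; cat s*.txt
```

```text
[ 0.06  0.49  0.34  1.6  -0.17  1.08  2.11]
7403
0.6260264038922008 34 [0.53 0.29 0.08] 0.032289469251230635 
 [[ 224.76 -518.53  354.63   -2.17]] 
 [ 1.32  1.02 -1.    2.01  1.66  0.26  0.92]
0.6364910657526689 38 [0.53 0.29 0.08] 0.03189443473156353 
 [[ 310.28 -624.94  438.6    -2.52]] 
 [ 1.32  1.02 -1.    2.01  1.66  0.26  0.92]
0.6414498174917824 31 [0.53 0.29 0.08] 0.03116228112210004 
 [[ 470.81 -246.97  404.47   -2.87]
 [ 507.99 -422.76  448.8    -2.02]] 
 [ 1.31  1.02 -1.    2.01  1.66  0.26  0.92]
[ 0.06  0.49  0.34  1.6  -0.17  1.08  2.11]
7395
0.5778482622132046 30 [0.47 0.32 0.08] 0.03312397894531463 
 [[ 411.59 -538.09  341.58   -2.16]] 
 [ 1.32  1.02 -1.    2.01  1.66  0.26  0.92]
0.6132104728584544 35 [0.53 0.29 0.08] 0.03326311184901712 
 [[ 290.5  -588.8   304.08   -2.35]] 
 [ 1.32  1.02 -1.    2.01  1.66  0.26  0.92]
0.6561115569531186 38 [0.53 0.29 0.08] 0.0334241769078987 
 [[ 226.8  -469.83  382.4    -2.13]
 [ 454.19 -240.58  379.2    -3.55]] 
 [ 1.32  1.02 -1.    2.01  1.66  0.26  0.92]
[ 0.06  0.49  0.34  1.6  -0.17  1.08  2.11]
7483
0.5917337518978523 29 [0.
[... 217 characters left out ...]
[ 1.32  1.03 -1.    2.01  1.66  0.26  0.92]
0.6164976701250715 61 [0.48 0.29 0.08] 0.03529089820486378 
 [[ 232.72 -446.75  438.94   -1.87]
 [ 327.11  314.05  357.03   -3.95]] 
 [ 1.32  1.03 -1.    2.01  1.66  0.27  0.92]
[ 0.06  0.49  0.34  1.6  -0.17  1.08  2.11]
7408
0.5871037943768893 34 [0.52 0.28 0.08] 0.035247776100477884 
 [[ 242.88 -513.07  417.92   -2.29]] 
 [ 1.32  1.03 -1.    2.01  1.66  0.27  0.92]
0.6002078589907305 34 [0.52 0.29 0.08] 0.03424165138907151 
 [[ 221.   -514.04  397.28   -2.3 ]] 
 [ 1.32  1.03 -1.    2.01  1.66  0.26  0.92]
0.6113826627859068 33 [0.53 0.29 0.08] 0.03302367429283434 
 [[ 347.07 -515.51  447.88   -2.3 ]] 
 [ 1.32  1.02 -1.    2.01  1.66  0.26  0.92]
```

```bash
cat > srch2.py <<'E'
from srch import *
np.set_printoptions(precision=2,suppress=True,linewidth=170)
rng=np.random.default_rng(int(sys.argv[1]));t0=time.time()
q1,_=leg(QC,np.array([560,-190,300.]),down(-3.05))
def rw():
    r=rng.uniform(420,700);a=rng.uniform(-1.5,1.);return [r*np.cos(a),r*np.sin(a),rng.uniform(290,480),rng.uniform(-5.2,-1.6)]
def ev(W):
    q=q1;N=0;log=[]
    for w in W:
        q,n=leg(q,np.array(w[:3]),down(w[3]),50,.14,log=log);N+=n
    qf,n,E=final(q,log);L=np.array(log);mg=np.minimum(L-LO,HI-L).min()
    return sum(E)-30*mg+N*.004,N+n,E,mg,W,qf
best=min((ev([rw() for _ in range(rng.integers(1,5))]) for _ in range(1500)),key=lambda a:a[0])
sc=1.
while time.time()-t0<150:
    W=[[w[0]+rng.normal()*60*sc,w[1]+rng.normal()*60*sc,np.clip(w[2]+rng.normal()*40*sc,290,480),np.clip(w[3]+rng.normal()*.4*sc,-5.2,-1.6)] for w in best[4]]
    if rng.random()<.05 and len(W)<5: W.insert(rng.integers(0,len(W)+1),rw())
    if any(not 400<np.hypot(w[0],w[1])<720 for w in W): continue
    e=ev(W); sc=rng.choice([1,.3,.1])
    if e[0]<best[0]: best=e
r=best;print(r[0],r[1],np.array(r[2]),'margin',r[3],'\n',np.array(r[4]),'\n',r[5])
E
for s in 1 2 3 4; do python3 srch2.py $s > s$s.txt & done; wait; cat s*.txt
```

```text
-0.07255564616360921 60 [0.48 0.29 0.08] margin 0.03551008119587565 
 [[ 591.85   94.99  296.99   -3.03]
 [ 276.53 -302.39  322.5    -3.27]
 [ 122.79 -692.29  290.     -2.55]
 [ 242.6  -462.29  336.12   -3.89]] 
 [ 1.32  1.03 -1.    2.01  1.66  0.27  0.92]
-0.13306455698671285 34 [0.52 0.28 0.08] margin 0.035408181259948907 
 [[ 258.77 -558.38  405.11   -2.23]] 
 [ 1.32  1.03 -1.    2.01  1.66  0.27  0.92]
-0.15329099303497368 42 [0.48 0.29 0.08] margin 0.03554024213399279 
 [[ 279.08 -575.66  428.26   -2.19]
 [ 138.05 -706.53  296.5    -1.97]] 
 [ 1.32  1.03 -1.    2.01  1.66  0.27  0.92]
this script no longer has the robot
```

```bash
cat > pr.py <<'E'
from srch import *
np.set_printoptions(precision=3,suppress=True,linewidth=170)
def legT(q,P1,log,dl=45): return leg(q,np.array(P1,float),fkl(q)[1],dl,.13,log=log)
def legR(q,T1,log): return leg(q,fkl(q)[0],T1,45,.13,log=log)
def show(n,q,log,c): L=np.array(log);print(n,c,q,'pos',fkl(q)[0],'mg',round(np.minimum(L-LO,HI-L).min(),3))
def plan(q,W,yw):
    p,T=target(EQ,C,120,8,-.011);log=[];c=0
    q,n=legR(q,down(-3.05),log);c+=n;show('untilt',q,log,c)
    q,n=legR(q,down(yw),log);c+=n
    q,n=legT(q,W,log);c+=n;show('W',q,log,c);log.clear()
    q,n=legR(q,down(-2.99),log);c+=n;show('yaw',q,log,c)
    q,n=legT(q,p+[0,0,60],log);c+=n;show('hover',q,log,c)
    q,n=legR(q,T,log);c+=n;show('tilt',q,log,c)
    for nn,u in((70,8),(3,8),(0,0)):
        p,T=target(EQ,C,nn,u,-.011);q,n=leg(q,p,T,20,.1,log=log);c+=n;show(nn,q,log,c)
if __name__=='__main__':
    s=ctrl.read_state();print(s['clock'],s['qpos'])
    q=np.array(s['qpos']);plan(q,(260,-560,405),-2.23);print();plan(q,(260,-580,400),-2.0)
    print();plan(q,(200,-600,300),-1.8)
E
python3 pr.py
```

```text
19.8 [ 0.553  0.385 -0.215  2.11  -0.716  0.249  2.715]
untilt 5 [ 0.029  0.544  0.347  1.667 -0.207  0.967  2.109] pos [ 565.98  -174.003  250.499] mg 0.191
W 24 [ 1.617  0.703 -1.216  1.418  0.673  1.473  2.87 ] pos [ 300.643 -534.87   374.89 ] mg 0.034
yaw 30 [ 1.569  0.629 -1.034  1.416  0.54   1.397  2.254] pos [ 300.615 -534.975  375.01 ] mg 0.064
hover 37 [ 1.067  0.71  -0.934  1.576  0.607  1.168  1.728] pos [ 512.629 -346.157  262.76 ] mg 0.064
tilt 43 [ 1.563  0.738 -1.192  2.004  0.585  0.368  1.869] pos [ 511.846 -345.737  265.93 ] mg 0.058
70 49 [ 1.429  0.928 -1.095  2.038  1.275  0.286  1.272] pos [ 543.653 -342.372  163.351] mg 0.056
3 53 [ 1.306  1.008 -0.994  1.997  1.608  0.255  0.957] pos [ 583.351 -336.295  109.706] mg 0.025
0 54 [ 1.311  1.018 -0.987  2.006  1.664  0.252  0.914] pos [ 578.834 -337.209  102.68 ] mg 0.022

untilt 5 [ 0.029  0.544  0.347  1.667 -0.207  0.967  2.109] pos [ 565.98  -174.003  250.499] mg 0.191
W 26 [ 1.523  0.721 -1.163  1.568  0.734  1.314  2.9  ] pos [ 343.953 -501.521  309.664] mg 0.04
yaw 34 [ 1.456  0.645 -0.942  1.54   0.541  1.
[... 649 characters left out ...]
.191
W 28 [ 1.685  0.864 -1.199  1.884  1.006  1.089  2.916] pos [ 264.729 -495.228  174.763] mg 0.024
yaw 37 [ 1.607  0.766 -0.968  1.831  0.765  0.97   2.026] pos [ 264.784 -495.427  174.885] mg 0.075
hover 44 [ 1.085  0.727 -0.979  1.576  0.637  1.187  1.701] pos [ 512.704 -345.719  263.121] mg 0.075
tilt 49 [ 1.574  0.752 -1.223  2.005  0.643  0.384  1.811] pos [ 511.573 -344.717  267.524] mg 0.027
70 55 [ 1.417  0.911 -1.065  2.038  1.235  0.257  1.306] pos [ 543.756 -342.361  163.424] mg 0.027
3 59 [ 1.307  1.009 -0.996  1.997  1.608  0.257  0.958] pos [ 583.349 -336.296  109.704] mg 0.027
0 60 [ 1.312  1.019 -0.99   2.006  1.664  0.254  0.914] pos [ 578.833 -337.21   102.679] mg 0.024
```

step_arm(
  series=[
    [[0,0.133,0,0,0,0,1],[0,0.133,0,0,0,0,1],[0,0.133,0,0,0,0,1],[0,0.133,0,0,0,0,1],[0,0.133,0,0,0,0,1],[0,0,-0.17,0,0,0,1],[0,0,-0.17,0,0,0,1],[0,0,-0.17,0,0,0,1],[0,0,-0.17,0,0,0,1],[0,0,-0.17,0,0,0,1],[0,0,-0.17,0,0,0,1]],
  ],
)

```text
clock: 20.9
eef_pos: [569.3, -167.2, 246.7]
tool_rot: [-3.129, 0.025, -2.214]
force: [-0.5, 0.6, -1.2]
width: 54.8
gripper_force: 64.1
```

step_arm(
  series=[
    [[0,0,0,0.273,0.003,-0.086,1],[0,0,0,0.273,0.003,-0.086,1],[0,0,0,0.273,0.003,-0.086,1],[0,0,0,0.273,0.003,-0.086,1],[0,0,0,0.273,0.003,-0.086,1],[0,0,0,0.273,0.003,-0.086,1],[0,0,0,0.273,0.003,-0.086,1],[0,0,0,0.273,0.003,-0.086,1],[0,0,0,0,0,0,1]],
  ],
)

```text
clock: 21.8
eef_pos: [359.6, -435.1, 339.6]
tool_rot: [-3.129, 0.023, -2.239]
force: [0.5, -0.8, -1.8]
width: 54.5
gripper_force: 64.2
```

```bash
cat > now.py <<'E'
from pr import *
s=ctrl.read_state();q=np.array(s['qpos']);print(s['clock'],q,s['eef_pos'],s['tool_rot'],s['width'],s['force'],'model',fkl(q)[0])
E
cat > p2.py <<'E'
from now import *
def tail(q,hz=60):
    p,T=target(EQ,C,120,8,-.011);log=[];c=0
    q,n=legR(q,down(-2.99),log);c+=n;show('yaw',q,log,c)
    q,n=legT(q,p+[0,0,hz],log);c+=n;show('hover',q,log,c)
    q,n=legR(q,T,log);c+=n;show('tilt',q,log,c)
    for nn,u in((70,8),(3,8),(0,0)):
        p,T=target(EQ,C,nn,u,-.011);q,n=leg(q,p,T,20,.1,log=log);c+=n;show(nn,q,log,c)
if __name__=='__main__': tail(q)
E
python3 p2.py
```

```text
21.8 [ 1.392  0.506 -0.862  1.599  0.381  1.207  2.934] [ 359.612 -435.088  339.603] [-3.129  0.023 -2.239] 54.50995565136867 [ 0.473 -0.811 -1.842] model [ 359.44  -438.485  348.041]
yaw 6 [ 1.257  0.459 -0.649  1.592  0.293  1.189  2.273] pos [ 359.458 -438.51   348.162] mg 0.115
hover 11 [ 0.905  0.614 -0.602  1.576  0.382  1.071  1.927] pos [ 513.028 -346.19   262.572] mg 0.115
tilt 17 [ 1.489  0.64  -1.012  2.003  0.13   0.311  2.302] pos [ 511.803 -347.604  267.166] mg 0.081
70 23 [ 1.379  0.848 -0.977  1.939  0.638  0.272  1.882] pos [ 554.654 -366.597  182.128] mg 0.042
3 28 [ 1.315  1.019 -1.014  1.997  1.611  0.272  0.961] pos [ 583.807 -335.862  110.392] mg 0.042
0 29 [ 1.319  1.029 -1.006  2.006  1.663  0.271  0.92 ] pos [ 578.839 -337.232  102.684] mg 0.041
```

```bash
cat > p3.py <<'E'
from now import *
def tailq(q,log,hz):
    p,T=target(EQ,C,120,8,-.011)
    q,_=legR(q,down(-2.99),log);q,_=legT(q,p+[0,0,hz],log);q,_=legR(q,T,log);E=0
    for nn,u in((70,8),(3,8),(0,0)):
        p,T=target(EQ,C,nn,u,-.011);q,n=leg(q,p,T,20,.1,log=log);E+=np.linalg.norm(fkl(q)[0]-p)/3+np.linalg.norm(rv(fkl(q)[1].T@T))*50
    return q,E
rng=np.random.default_rng(0);t0=time.time();res=[]
while time.time()-t0<100:
    W=[];qq,_=legR(q,down(-2.5),[]);log=[]
    hz=rng.choice([0,60,120])
    for i in range(rng.integers(1,4)):
        r=rng.uniform(420,680);a=rng.uniform(-1.4,0.);yw=rng.uniform(-3.6,-2.2);P=np.array([r*np.cos(a),r*np.sin(a),rng.uniform(280,480)])
        W.append((*P,yw));qq,_=legR(qq,down(yw),log);qq,_=legT(qq,P,log)
    if len(log)>80: continue
    qf,E=tailq(qq,log,hz);L=np.array(log);mg=np.minimum(L-LO,HI-L).min();v=np.abs(np.diff(L,axis=0)/VM/.07).max()
    res.append((E-40*mg+.01*len(log)+2*max(v-1,0),len(log),E,mg,v,hz,W,qf))
res.sort(key=lambda a:a[0])
print(len(res))
for r in res[:4]:print(r[:6],np.array(r[6]),r[7])
E
python3 p3.py
```

```text
21.8 [ 1.392  0.506 -0.862  1.599  0.381  1.207  2.934] [ 359.612 -435.088  339.603] [-3.129  0.023 -2.239] 54.50995565136867 [ 0.473 -0.811 -1.842] model [ 359.44  -438.485  348.041]
5536
(np.float64(-0.06888482186468714), 38, np.float64(0.555034382025272), np.float64(0.02509798009724898), np.float64(0.6998326836603153), np.int64(0)) [[ 158.688 -656.866  312.737   -2.426]] [ 1.312  1.02  -0.991  2.006  1.664  0.255  0.915]
(np.float64(0.010756205250898598), 38, np.float64(0.4901429070287553), np.float64(0.021484667544446417), np.float64(0.7574712040585294), np.int64(0)) [[ 162.848 -653.025  429.906   -2.355]] [ 1.311  1.018 -0.987  2.006  1.664  0.251  0.913]
(np.float64(0.013661938147672026), 36, np.float64(0.4898048226557663), np.float64(0.020903572112702357), np.float64(0.758013432854949), np.int64(0)) [[ 198.556 -618.863  341.143   -2.46 ]] [ 1.31   1.017 -0.986  2.006  1.664  0.251  0.913]
(np.float64(0.024929482909017753), 38, np.float64(0.62698341600626), np.float64(0.025021898299398382), np.float64(1.0094109994393465), np.int64(60)) [[ 255.26  -606.508  341.65    -2.365]] [ 1.313  1.021 -0.993  2.006  1.664  0.257  0.915]
```

step_arm(
  series=[
    [[0,0,0.141,0,0,0,1],[0,0,0.141,0,0,0,1],[0,0,0,0.266,-0.046,0,1],[0,0,0,0.266,-0.046,0,1],[0,0,0,0.266,-0.046,0,1],[0,0,0,0.266,-0.046,0,1],[0,0,0,0.266,-0.046,0,1],[0,0,0,0.266,-0.046,0,1],[0,0,0,0,0,0,1]],
  ],
)

```text
clock: 22.7
eef_pos: [202.7, -616.7, 328.2]
tool_rot: [-3.141, 0.027, -2.457]
force: [0.7, 0.4, -1.4]
width: 54.4
gripper_force: 64.1
```

```bash
sed -i 's/tail(q)$/[tail(q,h_) or print() for h_ in (0,60)]/' p2.py; python3 p2.py
```

```text
22.7 [ 1.78   0.767 -1.136  1.356  0.662  1.432  2.932] [ 202.69  -616.743  328.25 ] [-3.141  0.027 -2.457] 54.404826063933506 [ 0.676  0.387 -1.379] model [ 193.112 -621.12   341.017]
yaw 5 [ 1.725  0.707 -0.994  1.366  0.588  1.378  2.459] pos [ 193.058 -621.174  341.13 ] mg 0.103
hover 15 [ 1.038  0.762 -0.871  1.646  0.655  1.05   1.688] pos [ 512.587 -346.116  202.738] mg 0.103
tilt 21 [ 1.461  0.785 -1.04   1.912  0.454  0.366  2.056] pos [ 534.404 -380.89   229.005] mg 0.103
70 25 [ 1.425  0.918 -1.081  2.038  1.259  0.262  1.284] pos [ 545.888 -342.117  166.12 ] mg 0.032
3 29 [ 1.306  1.007 -0.993  1.997  1.606  0.254  0.96 ] pos [ 583.207 -336.235  109.675] mg 0.024
0 30 [ 1.31   1.017 -0.986  2.006  1.664  0.251  0.913] pos [ 578.833 -337.197  102.681] mg 0.021

yaw 5 [ 1.725  0.707 -0.994  1.366  0.588  1.378  2.459] pos [ 193.058 -621.174  341.13 ] mg 0.103
hover 15 [ 1.06   0.704 -0.917  1.576  0.595  1.161  1.738] pos [ 512.652 -346.203  262.804] mg 0.103
tilt 21 [ 1.559  0.731 -1.182  2.004  0.561  0.363  1.892] pos [ 511.87  -345.894  266.025] mg 0.068
70 27 [ 1.428  0.925 -1.09   2.038  1.269  0.281  1.277] pos [ 543.666 -342.371  163.361] mg 0.051
3 31 [ 1.308  1.01  -0.998  1.997  1.609  0.259  0.958] pos [ 583.37  -336.266  109.72 ] mg 0.029
0 32 [ 1.313  1.02  -0.992  2.006  1.664  0.256  0.915] pos [ 578.833 -337.212  102.679] mg 0.026
```

```bash
cat > refit.py <<'E'
from kin import *
import pickle
s=ctrl.read_state()
D+=[([1.392,.506,-.862,1.599,.381,1.207,2.934],(359.6,-435.1,339.6),(-3.129,.023,-2.239)),(list(s['qpos']),s['eef_pos'],s['tool_rot'])]
K0,SG=pickle.load(open('kin.pkl','rb'))
def fk2(q,k):
    # k: offsets o0..o6 (3 each) + small joint zero offsets 7 + y7
    o=k[:24].reshape(8,3);z=k[24:31]
    R=np.eye(3);p=np.array(o[0]);
    for i in range(7):
        R=R@(Rz(SG[i//2]*(q[i]+z[i])) if i%2==0 else Ry(q[i]+z[i])); p=p+R@o[i+1]
    return p,R@Rz(k[31])
k0=np.zeros(32);k0[2]=325;k0[3*2+2]=558;k0[3*4+2]=384;k0[3*7+2]=338;k0[31]=1.53
sc=np.r_[np.full(24,10.),np.full(7,.02),.05]
def f(k):
    o=[]
    for q,p,r in D:
        P,R=fk2(q,k); o+=list((P-p)/1.5); o+=list(Rn.from_matrix(R.T@Rn.from_euler('xyz',r).as_matrix()).as_rotvec()/.004)
    return np.r_[o,(k-k0)/sc]
if __name__=='__main__':
    np.set_printoptions(precision=3,suppress=True,linewidth=150)
    r=ls(f,k0,x_scale=sc);print(r.cost);print(r.x[:24].reshape(8,3));print(r.x[24:]);e=r.fun[:66].reshape(11,6);print(e*[1.5,1.5,1.5,.004,.004,.004])
    pickle.dump(r.x,open('k2.pkl','wb'))
E
python3 refit.py
```

```text
12.606299587431154
[[  0.463   0.84  327.622]
 [  0.432  -5.119   2.622]
 [ -0.221  -5.118 559.485]
 [  1.404  -7.894   1.486]
 [  1.457  -7.894 382.903]
 [ -0.494   0.68   -1.097]
 [  1.901   0.68    3.555]
 [  1.144  -0.093 341.555]]
[ 0.005 -0.001  0.002 -0.001 -0.001  0.002 -0.005  1.561]
[[ 0.013 -0.043  0.236  0.001 -0.001  0.015]
 [ 0.829 -2.235 -0.13  -0.     0.004 -0.004]
 [ 0.369  0.126  0.166  0.001  0.    -0.   ]
 [-0.45   0.566  0.222  0.001 -0.001 -0.002]
 [-0.182 -0.076 -0.161  0.    -0.    -0.002]
 [-0.479  1.249 -0.244  0.    -0.    -0.001]
 [-0.302  0.743  0.138 -0.    -0.002 -0.001]
 [ 0.37  -0.166 -0.209  0.001  0.001 -0.002]
 [-0.231 -0.383 -0.116 -0.002 -0.    -0.001]
 [ 0.43   0.002  0.067  0.001 -0.    -0.001]
 [-0.377  0.198 -0.028  0.001 -0.    -0.001]]
```

```bash
cat > patch.py <<'E'
import srch,pickle,numpy as np
from srch import _z,_y,SG
k=pickle.load(open('k2.pkl','rb'));o=k[:24].reshape(8,3);zz=k[24:31]
def fkl(q):
    R=np.eye(3);p=np.array(o[0]);A=[]
    for i in range(7):
        if i%2==0: s=SG[i//2];A.append((s*R[:,2],p));R=R@_z(s*(q[i]+zz[i]))
        else: A.append((R[:,1],p));R=R@_y(q[i]+zz[i])
        p=p+R@o[i+1]
    J=np.array([np.r_[np.cross(a,p-c)/1000,a] for a,c in A]).T
    return p,R@_z(k[31]),J
srch.fkl=fkl
E
sed -i '1i import patch' pr.py; sed -i 's/^from srch import \*/from srch import */;/^np.set/i fkl=patch.fkl' pr.py
cat >> p2.py <<'E'
  from scipy.optimize import least_squares as ls
  for nn,u in((70,8),(3,8),(0,0)):
    p,T=target(EQ,C,nn,u,-.011)
    best=None
    for m in np.linspace(-1.2,-.6,13):
      for q5 in(.8,1.6):
        f=lambda a:np.r_[(fkl(a)[0]-p)/3,rv(fkl(a)[1].T@T)*50,(a[2]-m)*.01]
        r=ls(f,[1.3,1,m,2,q5,.3,1],bounds=(LO+.005,HI-.005))
        mg=np.minimum(r.x-LO,HI-r.x).min()
        if r.cost<.05 and(best is None or mg>best[0]): best=(mg,r.x)
    print(nn,best)
E
python3 p2.py
```

```text
File "p2.py", line 10
    from scipy.optimize import least_squares as ls
IndentationError: unexpected indent
```

```bash
sed -i "s/^if __name__=='__main__': /if __name__=='__main__':\n  /" p2.py; python3 p2.py
```

```text
22.7 [ 1.78   0.767 -1.136  1.356  0.662  1.432  2.932] [ 202.69  -616.743  328.25 ] [-3.141  0.027 -2.457] 54.404826063933506 [ 0.676  0.387 -1.379] model [ 202.314 -616.545  328.222]
yaw 5 [ 1.725  0.708 -1.     1.369  0.592  1.375  2.451] pos [ 202.255 -616.59   328.328] mg 0.104
hover 15 [ 1.057  0.762 -0.901  1.627  0.66   1.082  1.693] pos [ 512.571 -346.242  202.77 ] mg 0.104
tilt 21 [ 1.482  0.783 -1.065  1.894  0.501  0.389  2.022] pos [ 535.375 -381.679  227.867] mg 0.104
70 25 [ 1.43   0.887 -1.07   2.026  1.187  0.259  1.358] pos [ 544.081 -342.335  164.53 ] mg 0.029
3 29 [ 1.317  0.986 -1.     1.988  1.562  0.259  1.005] pos [ 583.338 -336.299  109.716] mg 0.029
0 30 [ 1.322  0.995 -0.993  1.997  1.617  0.254  0.962] pos [ 578.823 -337.193  102.673] mg 0.024

yaw 5 [ 1.725  0.708 -1.     1.369  0.592  1.375  2.451] pos [ 202.255 -616.59   328.328] mg 0.104
hover 15 [ 1.077  0.704 -0.943  1.556  0.599  1.191  1.744] pos [ 512.624 -346.316  262.831] mg 0.104
tilt 21 [ 1.58   0.723 -1.201  1.989  0.578  0.38   1.885] pos [ 511.871 -345.879  266.036] mg 0.049
70 27 [ 1.427  0.885 -1.063  2.026  1.181  0.256  1.362] pos [ 543.807 -342.397  163.506] mg 0.026
3 31 [ 1.316  0.984 -0.997  1.988  1.561  0.256  1.005] pos [ 583.345 -336.298  109.723] mg 0.026
0 32 [ 1.32   0.994 -0.99   1.997  1.617  0.251  0.961] pos [ 578.823 -337.191  102.673] mg 0.021

70 (np.float64(0.10059988974019965), array([ 1.46 ,  0.93 , -1.142,  2.025,  1.274,  0.331,  1.286]))
3 (np.float64(0.13335775307780504), array([ 1.363,  1.046, -1.107,  1.986,  1.579,  0.363,  1.021]))
0 (np.float64(0.1318632711102591), array([ 1.368,  1.058, -1.102,  1.996,  1.62 ,  0.362,  0.992]))
```

step_arm(
  series=[
    [[0,0,0.17,0,0,0,1],[0,0,0.17,0,0,0,1],[0,0,0.17,0,0,0,1],[0,0,0.17,0,0,0,1],[0,0,0,-0.231,0.147,0.0436,1],[0,0,0,-0.231,0.147,0.0436,1],[0,0,0,-0.231,0.147,0.0436,1],[0,0,0,-0.231,0.147,0.0436,1],[0,0,0,-0.231,0.147,0.0436,1],[0,0,0,-0.231,0.147,0.0436,1],[0,0,0,-0.231,0.147,0.0436,1],[0,0,0,-0.231,0.147,0.0436,1]],
  ],
)

```text
clock: 23.9
eef_pos: [457.2, -390.0, 289.4]
tool_rot: [3.133, 0.026, -2.979]
force: [0.5, -1.3, -0.9]
width: 54.6
gripper_force: 64.1
```

step_arm(
  series=[
    [[0,0,0,-0.231,0.147,0.0436,1],[0,0,0,-0.231,0.147,0.0436,1],[0,0,0,0,0,0,1]],
  ],
)

```text
clock: 24.2
eef_pos: [522.3, -328.7, 279.3]
tool_rot: [3.129, 0.031, -2.968]
force: [-0.5, 0.1, -0.6]
width: 54.5
gripper_force: 64.1
```

```bash
cat > p4.py <<'E'
from now import *
from tg import delta
import sys
n,u=float(sys.argv[1]),float(sys.argv[2]);dz=float(sys.argv[3])
p,T=target(EQ,C,n,u,-.011);p=p+[0,0,dz]
T0=Rn.from_euler('xyz',s['tool_rot']).as_matrix();d,r=delta(T0,s['eef_pos'],T,p)
print('rot/45',r/45,'shift in new frame/150',T.T@(p-s['eef_pos'])/150)
log=[];qq,c=legR(q,T,log);show('rot',qq,log,c);qq,c=leg(qq,p,T,15,.1,log=log);show('go',qq,log,c)
if len(sys.argv)>4:
  for nn,uu in((70,8),(3,8),(0,0)):
    p,T=target(EQ,C,nn,uu,-.011);qq,c=leg(qq,p,T,15,.1,log=log);show(nn,qq,log,c)
E
python3 p4.py 120 8 60 x
```

```text
24.2 [ 1.077  0.684 -0.962  1.551  0.566  1.19   1.765] [ 522.328 -328.702  279.263] [ 3.129  0.031 -2.968] 54.52822409060119 [-0.516  0.098 -0.589] model [ 521.659 -329.893  279.175]
rot/45 [ 0.02  -0.788  0.031] shift in new frame/150 [ 0.127 -0.117  0.039]
rot 5 [ 1.56   0.681 -1.208  1.988  0.53   0.384  1.884] pos [ 520.475 -329.304  283.251] mg 0.042
go 2 [ 1.569  0.724 -1.184  1.983  0.556  0.378  1.912] pos [ 513.264 -347.474  262.826] mg 0.042
70 7 [ 1.434  0.894 -1.079  2.026  1.202  0.271  1.344] pos [ 543.629 -342.549  163.41 ] mg 0.041
3 5 [ 1.316  0.984 -0.996  1.988  1.56   0.255  1.006] pos [ 583.346 -336.427  109.77 ] mg 0.025
0 1 [ 1.322  0.996 -0.994  1.997  1.618  0.255  0.961] pos [ 578.886 -337.243  102.715] mg 0.025
```

step_arm(
  series=[
    [[0.004,-0.158,0.006,0,0,0,1],[0.004,-0.158,0.006,0,0,0,1],[0.004,-0.158,0.006,0,0,0,1],[0.004,-0.158,0.006,0,0,0,1],[0.004,-0.158,0.006,0,0,0,1],[0,0,0,0.06,-0.058,0.02,1],[0,0,0,0.06,-0.058,0.02,1],[0,0,0,0,0,0,1],[0,0,0,0,0,0,1]],
  ],
)

```text
clock: 25.1
eef_pos: [508.6, -356.5, 264.4]
tool_rot: [3.136, 0.648, -3.013]
force: [-0.0, 0.2, -1.6]
width: 54.6
gripper_force: 64.1
```

```bash
python3 p4.py 70 8 0 x
```

```text
25.1 [ 1.586  0.718 -1.173  1.982  0.535  0.377  1.938] [ 508.594 -356.536  264.415] [ 3.136  0.648 -3.013] 54.603368449568116 [-0.003  0.235 -1.612] model [ 505.159 -359.117  262.588]
rot/45 [-0.012 -0.002 -0.013] shift in new frame/150 [0.216 0.051 0.684]
rot 1 [ 1.597  0.734 -1.191  1.973  0.534  0.394  1.957] pos [ 505.121 -359.164  262.706] mg 0.059
go 8 [ 1.429  0.887 -1.067  2.026  1.185  0.26   1.359] pos [ 543.634 -342.616  163.446] mg 0.03
70 1 [ 1.429  0.887 -1.068  2.025  1.184  0.262  1.36 ] pos [ 543.256 -342.961  163.164] mg 0.03
3 5 [ 1.315  0.983 -0.996  1.988  1.558  0.254  1.008] pos [ 583.234 -336.36   109.738] mg 0.024
0 1 [ 1.322  0.995 -0.993  1.997  1.618  0.254  0.961] pos [ 578.892 -337.238  102.72 ] mg 0.024
```

step_arm(
  series=[
    [[-0.012,0,-0.013,0.027,0.0064,0.0855,1],[0,0,0,0.027,0.0064,0.0855,1],[0,0,0,0.027,0.0064,0.0855,1],[0,0,0,0.027,0.0064,0.0855,1],[0,0,0,0.027,0.0064,0.0855,1],[0,0,0,0.027,0.0064,0.0855,1],[0,0,0,0.027,0.0064,0.0855,1],[0,0,0,0.027,0.0064,0.0855,1],[0,0,0,0,0,0,1],[0,0,0,0,0,0,1],[0,0,0,0,0,0,1]],
  ],
)

```text
clock: 26.2
eef_pos: [541.6, -343.3, 163.1]
tool_rot: [3.134, 0.648, -3.001]
force: [0.6, 0.7, -0.8]
width: 54.5
gripper_force: 64.1
```

```bash
python3 p4.py 70 8 0 x; python3 - <<'E'
from pl import *
np.set_printoptions(precision=3,suppress=True)
s=ctrl.read_state();w=shot('wrist','w8.png');print(fitplaque(w,s['tool_rot'],s['eef_pos']))
E
```

```text
26.2 [ 1.424  0.872 -1.034  2.031  1.156  0.235  1.389] [ 541.649 -343.33   163.108] [ 3.134  0.648 -3.001] 54.529017251188 [ 0.573  0.719 -0.817] model [ 537.67  -347.235  160.409]
rot/45 [-0.001 -0.002 -0.001] shift in new frame/150 [-0.009  0.001  0.006]
rot 1 [ 1.43   0.877 -1.038  2.028  1.132  0.25   1.419] pos [ 533.682 -348.577  157.363] mg 0.02
go 1 [ 1.423  0.88  -1.054  2.025  1.162  0.25   1.378] pos [ 543.214 -342.878  163.257] mg 0.02
70 1 [ 1.423  0.88  -1.054  2.025  1.163  0.25   1.378] pos [ 543.256 -342.962  163.163] mg 0.02
3 5 [ 1.313  0.981 -0.991  1.988  1.559  0.25   1.005] pos [ 583.34  -336.435  109.765] mg 0.02
0 1 [ 1.32   0.993 -0.989  1.997  1.618  0.25   0.959] pos [ 578.888 -337.241  102.717] mg 0.02
(array([19.579,  0.469, -0.001, -0.013]), np.float64(0.2544806421285122), 16, array([ 60.452,  -0.303, -19.665]), (np.int64(72), np.int64(150)))
```

step_arm(
  series=[
    [[0,0,0,0,0,0.06,1],[0,0,0,0,0,0.06,1],[0,0,0,0,0,0.06,1],[0,0,0,0,0,0.06,1],[0,0,0,0,0,0.06,1],[0,0,0,0,0,0.06,1],[0,0,0,0,0,0,1],[0,0,0,0,0,0,1]],
  ],
)

```text
clock: 27.05
eef_pos: [573.3, -338.6, 119.9]
tool_rot: [3.133, 0.648, -3.002]
force: [-0.1, 0.4, -0.2]
width: 54.4
gripper_force: 64.1
```

```bash
sed -i 's/^EQ=.*/EQ=(518.3,-348.2,.155);C=(61.0,-1.2,-16.3)/' srch.py; python3 p4.py 3 8 0
```

```text
27.05 [ 1.338  0.957 -0.987  2.002  1.506  0.238  1.059] [ 573.348 -338.63   119.924] [ 3.133  0.648 -3.002] 54.38332851293258 [-0.09   0.356 -0.168] model [ 569.321 -343.452  116.892]
rot/45 [-0.002 -0.002 -0.002] shift in new frame/150 [-0.009 -0.003  0.092]
rot 1 [ 1.346  0.964 -0.995  1.999  1.48   0.25   1.093] pos [ 566.645 -345.758  114.712] mg 0.02
go 2 [ 1.316  0.981 -0.991  1.987  1.552  0.25   1.014] pos [ 582.724 -337.494  109.778] mg 0.02
```

step_arm(
  series=[
    [[0,0,0,-0.005,0,0.04,1],[0,0,0,-0.004,0,0.035,1],[0,0,0,0,0,0.017,1],[0,0,0,0,0,0,1]],
  ],
)

```text
clock: 27.45
eef_pos: [582.8, -336.7, 108.9]
tool_rot: [3.132, 0.648, -3.002]
force: [-0.7, -0.2, -0.9]
width: 54.3
gripper_force: 64.1
```

step_arm(
  series=[
    [[0,0,0,0,0,0.01,1],[0,0,0,0,0,0,1]],
  ],
)

```text
clock: 27.65
eef_pos: [583.5, -336.8, 108.1]
tool_rot: [3.133, 0.648, -3.002]
force: [-0.7, 0.7, 0.3]
width: 54.2
gripper_force: 64.3
```

step_arm(
  series=[
    [[0,0,0,0,0,0.008,1],[0,0,0,0,0,0,1]],
  ],
)

```text
clock: 27.85
eef_pos: [583.8, -336.7, 107.8]
tool_rot: [3.134, 0.648, -3.002]
force: [-8.4, 0.4, 10.1]
width: 54.6
gripper_force: 65.5
```

step_arm(
  series=[
    [[0,0,0,0.012,0,-0.007,1],[0,0,0,0.012,0,0,1],[0,0,0,0.01,0,0,1],[0,0,0,0,0,0,1]],
  ],
)

```text
clock: 28.25
eef_pos: [580.1, -337.6, 105.4]
tool_rot: [3.133, 0.649, -3.002]
force: [-2.1, -0.6, 4.3]
width: 54.6
gripper_force: 64.7
```

step_arm(
  series=[
    [[0,0,0,0.01,0,0,1],[0,0,0,0,0,0,1]],
  ],
)

```text
clock: 28.45
eef_pos: [579.0, -337.6, 104.6]
tool_rot: [3.133, 0.65, -3.002]
force: [-1.6, -0.6, 6.0]
width: 54.3
gripper_force: 64.8
```

step_arm(
  series=[
    [[0,0,0,0.008,0,0,1],[0,0,0,0,0,0,1]],
  ],
)

```text
clock: 28.65
eef_pos: [578.2, -337.7, 104.0]
tool_rot: [3.133, 0.65, -3.002]
force: [-1.9, -0.6, 5.6]
width: 54.4
gripper_force: 64.8
```

step_arm(
  series=[
    [[0,0,0,0.008,0,0,1],[0,0,0,0,0,0,1]],
  ],
)

```text
clock: 28.85
eef_pos: [577.3, -337.8, 103.3]
tool_rot: [3.133, 0.65, -3.002]
force: [-1.2, -1.0, 5.6]
width: 54.6
gripper_force: 64.8
```

step_arm(
  series=[
    [[0,0,0,0.008,0,0,1],[0,0,0,0,0,0,1]],
  ],
)

```text
clock: 29.05
eef_pos: [576.4, -337.9, 102.6]
tool_rot: [3.133, 0.65, -3.001]
force: [-1.2, -1.9, 4.5]
width: 54.4
gripper_force: 64.8
```

step_arm(
  series=[
    [[0,0,0,0.01,0,0,1],[0,0,0,0,0,0,1]],
  ],
)

```text
clock: 29.25
eef_pos: [575.7, -338.0, 102.1]
tool_rot: [3.133, 0.651, -3.001]
force: [-0.1, -1.4, 5.9]
width: 54.8
gripper_force: 64.7
```

step_arm(
  series=[
    [[0,0,0,0.008,0,0,1],[0,0,0,0,0,0,1]],
  ],
)

```text
clock: 29.45
eef_pos: [575.7, -337.9, 102.1]
tool_rot: [3.133, 0.653, -3.001]
force: [2.1, -0.0, 6.9]
width: 54.7
gripper_force: 64.6
```

```bash
python3 - <<'E'
from pl import *
np.set_printoptions(precision=3,suppress=True)
s=ctrl.read_state();w=shot('wrist','w9.png');print(s['force'],s['qpos'],fitplaque(w,s['tool_rot'],s['eef_pos'],range(20,200,10)))
v=cv2.cvtColor(w['img'],cv2.COLOR_RGB2HSV)
for r in range(0,24,4): print(r,''.join('%x'%(x//16) for x in v[r,200:440:3,2]))
# plaque centre vs easel
q,_,_,P,_=fitplaque(w,s['tool_rot'],s['eef_pos'],range(20,200,10));T=Rn.from_euler('xyz',s['tool_rot']).as_matrix()
X=s['eef_pos']+T@(P+[0,0,4]);d=X-[518.3,-348.2,0];print('centre in easel',Rn.from_euler('z',-.155).apply(d))
E
```

```text
[ 2.092 -0.02   6.906] [ 1.332  0.995 -0.981  2.006  1.659  0.244  0.931] (array([19.572,  0.455, -0.008, -0.012]), np.float64(0.25436165840994895), 18, array([ 60.491,  -0.294, -20.05 ]), (np.int64(72), np.int64(150)))
0 11011111008fffff8effffffffffffffffffffa989bfffffffffffffffffffff8efffff111211111
4 11100100006effff8effffffffffffffffffffffffffffffffffffffffffffff8dffffe111121211
8 01111110113effff9dffffffffffffffffffffffffffffffffffffffffffffff8effffe111111111
12 00110011103effff9cffffffffffffffffffffffffffffffffffffffffffffff8effffe111211111
16 11111100012effffaaffffffffffffffffffffffffffffffffffffffffffffff8effffe111111111
20 11110010111dffffaafffffffffffffffffffffffffffffffffffffffffffffe8fffffe111111111
centre in easel [ 0.487  1.679 78.141]
```

The plaque is seated: contact with the rest and with the lip, and its centre is within 2 mm of the seat. I release and retreat along the tool axis.

step_arm(
  series=[
    [[0,0,0,0,0,0,0.5],[0,0,0,0,0,0,0.3],[0,0,0,0,0,0,0],[0,0,0,0,0,0,0],[0,0,0,0,0,0,0],[0,0,0,0,0,0,0],[0,0,0,0,0,-0.04,0],[0,0,0,0,0,-0.06,0],[0,0,0,0,0,-0.08,0],[0,0,0,0,0,-0.08,0],[0,0,0,0,0,-0.1,0],[0,0,0,0,0,-0.1,0]],
  ],
)

```text
clock: 30.7
eef_pos: [531.8, -344.5, 155.4]
tool_rot: [3.133, 0.647, -3.002]
force: [-0.0, -0.2, -1.2]
width: 85.2
gripper_force: 0.0
```

step_arm(
  series=[
    [[0,0,0,0,0,-0.12,0],[0,0,0,0,0,-0.12,0],[0,0,0,0,0,-0.12,0],[0,0,0,0,0,0,0],[0,0,0,0,0,0,0]],
  ],
)

```text
clock: 31.2
eef_pos: [499.9, -350.0, 197.9]
tool_rot: [3.133, 0.648, -3.003]
force: [-0.5, -0.4, -0.9]
width: 85.6
gripper_force: 0.0
```

```bash
python3 - <<'E'
from pl import *
np.set_printoptions(precision=2,suppress=True,linewidth=170)
s=ctrl.read_state();print(s['clock'],s['eef_pos'],s['tool_rot'],s['force'],s['width'],s['qpos'])
w=shot('wrist','w10.png');q=(518.3,-348.2,.155)
for n,a in(('lowL',(0,-28)),('lowR',(0,28)),('upL',(150,-28)),('upR',(150,28))): print(n,proj(w,easel_pt(q,a[0],a[1],8)))
v=cv2.cvtColor(w['img'],cv2.COLOR_RGB2HSV)
for r in range(0,390,12): print(r,''.join('#' if (x[2]>150 and x[1]<130) else '+' if x[2]>80 else '.' for x in v[r,160:480:3]))
for nme in('top','scene'):
    p=shot(nme,nme+'9.png')
    for th in('plaque_center','holder_center','tin','stack','short1_center','short2_center'): print(nme,th,[(np.round(r['centre']),round(r['score'],2)) for r in ctrl.recognise(p,th)][:2])
    print(proj(p,(518.3+2,-348,82)),proj(p,(499,350,34)))
E
```

```text
31.2 [ 499.93 -349.98  197.94] [ 3.13  0.65 -3.  ] [-0.54 -0.36 -0.92] 85.62880408523283 [ 1.59  0.88 -1.22  2.06  1.07  0.36  1.49]
lowL [273.7  -12.44]
lowR [364.66 -13.75]
upL [283.83 218.51]
upR [361.22 217.61]
0 .......................................+##+#######################+###.....................................
12 .......................................+##+#######################+###.....................................
24 ........................................##########################+###.....................................
36 ........................................############+++++#########+##+.....................................
48 ........................................###+#######+++++++########+##+.....................................
60 ........................................+##+######################+##+.....................................
72 ........................................+##+######################+##+.....................................
84 .........................................##+######################+##.....................................
[... 2830 characters left out ...]
0., 179.]), 0.73)]
top holder_center [(array([234., 197.]), 0.85)]
top tin [(array([277., 189.]), 0.59), (array([233., 197.]), 0.58)]
top stack [(array([368., 184.]), 0.63)]
top short1_center [(array([332., 200.]), 0.6)]
top short2_center [(array([322., 184.]), 0.63), (array([320., 172.]), 0.29)]
[423.75 185.64] [232.72 195.92]
scene plaque_center [(array([204., 184.]), 0.5)]
scene holder_center [(array([421., 240.]), 0.81), (array([303., 235.]), 0.72)]
scene tin [(array([361., 227.]), 0.78)]
scene stack [(array([258., 217.]), 0.91)]
scene short1_center [(array([307., 202.]), 0.68), (array([308., 217.]), 0.43)]
scene short2_center [(array([306., 215.]), 0.58)]
[207.56 182.13] [423.78 240.61]
```

```bash
python3 -c "
from cell import ctrl
print(ctrl.finish_job())"
```

```text
the job is handed in; nothing more can be done
None
```

The job is handed in (verdict not shown), done in the order asked at about 31 of the 67 s: the holder stands upright in the middle of the cork mat, and the long plaque rests engraved face outward on the brown easel, lower end on the lip, about 2 mm off centre by the last wrist picture; the tin, coasters and short plaques still show in place.

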